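Balance brass backplates on the drying domes and set the air

TASK

Get the drying bench going: slide its carriage along until the hole in its steel tongue lines up with the hole in the red bracket, and push the red-handled locking pin down through both, fully home. Then lay every brass door backplate flat and level on one of the four black rubber domes (three on the carriage, one on its own foot), one to a dome, centred so that it balances there by itself and touches nothing else. Last, with all of them balanced, turn the yellow air-valve lever to half open (45 degrees), and leave the other things on the bench where they are.

Things in the scene. Friction and masses are not known exactly. Their poses are not given: they have to be found in the camera images.
- frame: fixed drying bench: two dark steel rails along its y, 605 mm long, 100 mm wide over the rails (x), 9 mm high, with a red bracket at its -y end. Origin on the table at mid-width, x across the rails, y along them, z up. It may stand a little turned and is in a different place each time
- bracket_hole (a point): centre of the 16 mm vertical through-hole at the top face of the red bracket, 46 mm above the table (bracket plate 12 mm thick, 100 mm in x, 44 mm in y, on two posts); axes as frame
- slide_hole (a point): centre of the 16 mm vertical through-hole at the top face of the carriage's steel tongue, 24 mm above the table (tongue 15 mm thick, it passes under the bracket plate; nothing but the table is below it); axes as frame
- slide (a joint): carriage travel along the rails in m, 0 to 0.115, growing towards the bracket (frame -y). The holes line up at 0.080. It stays where it is left; about 3 N moves it
- slide_knob (a point): middle of the yellow knob for moving the carriage: upright cylinder 26 mm across, from 40 to 70 mm above the table, on a 16 mm stem, at the carriage end away from the bracket (460 mm from slide_hole in +y)
- dome1 (a point): top point of rubber dome 1 on the carriage, 38 mm above the table: the cap of a ball of 40 mm radius, standing 14 mm over the flat aluminium deck (100 mm wide in x, top at 24 mm). Domes are 125 mm apart along frame y, dome1 nearest the bracket (110 mm from slide_hole); axes as frame; moves with the carriage
- dome2 (a point): top point of rubber dome 2 on the carriage, 38 mm above the table: the cap of a ball of 40 mm radius, standing 14 mm over the flat aluminium deck (100 mm wide in x, top at 24 mm). Domes are 125 mm apart along frame y, dome1 nearest the bracket (110 mm from slide_hole); axes as frame; moves with the carriage
- dome3 (a point): top point of rubber dome 3 on the carriage, 38 mm above the table: the cap of a ball of 40 mm radius, standing 14 mm over the flat aluminium deck (100 mm wide in x, top at 24 mm). Domes are 125 mm apart along frame y, dome1 nearest the bracket (110 mm from slide_hole); axes as frame; moves with the carriage
- dome4 (a point): top point of the fourth rubber dome, alike (40 mm ball radius, 14 mm high, top 38 mm above the table) but on its own fixed round aluminium foot, 100 mm across and 24 mm high, that stands on the table to the left of the plates, turned at random about z
- pin: steel locking pin, origin at its tip, z up: shank 12 mm across, 40 mm long (tip tapered over 8 mm), then a flange 28 mm across, 6 mm thick, then a red handle 20 mm across, 34 mm long (46 to 80 mm from the tip). Starts upright, tip at table height, in an 18 mm hole of a fixed wooden park block (70 x 70 mm, 30 mm high). Home when the flange lies on the bracket
- plate1: brass door backplate 1: flat, 110 mm (its x) x 44 mm (y) x 14 mm (z), 0.2 to 0.45 kg, origin at its centre, both faces alike, with dark screw and key holes drawn on. Starts flat on the table; three or all four are present, a missing one is None
- plate2: brass door backplate 2: flat, 110 mm (its x) x 44 mm (y) x 14 mm (z), 0.2 to 0.45 kg, origin at its centre, both faces alike, with dark screw and key holes drawn on. Starts flat on the table; three or all four are present, a missing one is None
- plate3: brass door backplate 3: flat, 110 mm (its x) x 44 mm (y) x 14 mm (z), 0.2 to 0.45 kg, origin at its centre, both faces alike, with dark screw and key holes drawn on. Starts flat on the table; three or all four are present, a missing one is None
- plate4: brass door backplate 4: flat, 110 mm (its x) x 44 mm (y) x 14 mm (z), 0.2 to 0.45 kg, origin at its centre, both faces alike, with dark screw and key holes drawn on. Starts flat on the table; three or all four are present, a missing one is None
- lever (a joint): valve lever angle in rad, 0 closed to 1.571 fully open, counter-clockwise from above; half open is 0.785. Stays where it is left; friction about 0.25 N m
- lever_grip (a point): on the yellow lever 85 mm from its axis, at mid-height, 105 mm above the table. The lever is a level bar 16 mm wide, 18 mm high and 125 mm long from the axis; this point turns with it, its y pointing along the lever outwards
- lever_axis (a point): point on the lever's upright axis, 105 mm above the table, on the fixed brass valve; its x is along the pipe, away from the robot. At 0 the lever points along this point's y, at 1.571 along its -x
- spray2: red spray can, 64 mm across, 170 tall; a bystander, leave it alone; origin under its centre
- sander: cork sanding block, 100 x 60 x 35 mm; a bystander, leave it alone; origin under its centre
- tin: small steel bowl, 90 mm across, 45 tall; a bystander, leave it alone; origin under its centre
- tee: steel T-handle standing on its foot plate, 70 mm tall, cross-bar 100 mm long; a bystander, leave it alone; origin under its centre
Things that resemble listed ones, but are neither listed nor needed, are in the scene too. What is shaped like the plate1 but turquoise is not meant. What is shaped like the plate2 but turquoise is not meant.

How it is judged:
By the outcome, as a careful person would: the job done as asked, in the order asked, and still so for the second after the job is handed in, with the robot touching nothing.
Of plate1, plate2, plate3, plate4 only 3 to 4 are there at a start; the rules pass over those that are not, and their reading is None.
At some moment in a run one of plate1, plate2, plate3, plate4 may be knocked a few centimetres aside while the robot is not near it.
It also fails if it takes over 210 s, if anything falls off the work surface, if the arm or the gripper's body presses on something with over 40 N, if the wrist force passes 120 N, or if a joint passes its speed limit or range.

ROBOT

A 6-joint arm with a two-finger parallel gripper is mounted at the origin on the work surface. World frame = base frame: x ahead of the robot, y to its left, z up, the work surface at z = 0. Lengths are in m, angles in rad, forces in N, time in s.
With the tool pointing down it reaches from about 0.375 to 0.9 m from the base axis. Payload 3.1 kg.
Tool frame: the origin (TCP) lies between the finger pads; the fingertips stand 22 mm ahead of it and the grasp point (between the pads) lies 3 mm ahead of it; z points along the fingers, y is the line along which they close (so a half turn about z gives the same grasp; the last joint's range is limited). The gripper opens to 87 mm and grips with 3 to 60 N. Pads are 19 mm wide; open, the fingers measure 117 mm over their backs; the gripper's body (75 mm by 190 mm) begins 51 mm behind the grasp point.
Start: joints at [0.951, 0.527, 1.433, -0, 1.181, -0.178], TCP at [0.267, 0.565, 0.245] pointing down, gripper open.
Joint ranges: [-3.08, 3.08], [-0.75, 2.2], [0.22, 2.44], [-1.43, 4.57], [0, 2.65], [-2.85, 2.85]. Speed limits (rad/s): [2.79, 2.79, 3.14, 3.14, 3.14, 3.14].

INTERFACE

Orientations are given as a unit quaternion [x, y, z, w].
In Python, from rig import robot gives the robot as it stands.
- The arm moves only by the tool move_arm, never from a script. Its argument "series" is text: rows parted by semicolons, each of 6 numbers parted by spaces: the shift along the tool's x, y, z in mm, then the turn, a rotation vector about the tool's x, y, z in degrees. In form: dx dy dz ax ay az; .... A call has 1 to 8 rows; each row is the pose to reach, as a shift and turn from the pose commanded when the call began, along the tool's axes at that moment; what a row does not reach only later rows make up. A row lasts 1/12 s, in which the tool goes at most 41.7 mm and 7.16 degrees, less where a joint would pass 70% of its speed; a pose out of reach is approached as far as the arm can. A call with a gripper value outside its range is refused whole. "jaw" is the opening, from 0 (shut) to 1 (fully open), set as the call begins (left out, the last holds). The fingers move at their own pace and stop on an object; "newtons" is the grip in N (left out, the last holds). Time passes only in rows, so rows that repeat a pose let the fingers close. It gives the time, the measured TCP pose, the force, the opening and the grip force at its end, in the units of the state.
- robot.get_obs(): the state, without advancing time (a new reading comes with each control period).
- robot.camera(name): name is "scene" or "side" or "wrist"; returns a dict with "img" (400x640x3 uint8, red, green, blue), "mtx" (3x3 intrinsics, pixels), "distortion" ([k1, k2, p1, p2, k3] as OpenCV has them; the pictures are not rectified), "world_to_cam" (4x4, takes a point from world to camera coordinates). Camera axes: x right, y down, z forward; pixel columns grow to the right and rows downward; lengths in m; the calibration is good to about 2 mm. A picture is of the moment at which its call begins. There is no depth.
- robot.hand_in(): hands the job in; it is judged then, once.
Trained networks look in a picture, given as the dict that the camera call returned (one of the last four; its "shot" number tells which), for a name from the list of things; names that differ only in an ending like _2 or _b are one class to them, and where a whole thing is asked for, a point or a joint stands for the part that bears it (a point fixed in the world has none). Each returns a list of dicts, best first, with "p" (0 to 1); they miss things now and then, are a little off and sometimes report something else, mostly with a low value. They report only what shows in the picture. A call takes as long as a camera call. They do not tell look-alikes from the thing itself.
- robot.search_frame(picture, thing): "xyz" ([x, y, z] in m, in world coordinates, good to about 4 mm: the middle of the surface that is visible of it).
- robot.tip_of(picture, thing): "xyz" ([x, y, z] in m, in world coordinates, good to about 4 mm: a listed point, or the origin of a listed thing).
The state is a dict: "time": time; "q": joint angles; "joint_velocities": joint speeds; "joint_torque": joint torques, N m; "position": TCP position; "tool_rot": TCP orientation; "ft_force": force on the tool from outside, world axes, zero at the start; "moment": the same for the moment, N m; "grip_width": finger opening in m; "grip_force": force on a finger pad.
Only numpy, scipy, OpenCV 4.12 (cv2) and the standard library are available. Lean on these libraries where they do the work, as an engineer would, in place of code of your own. Each camera call takes 0.05 s, during which the arm holds its last target. There are 200 camera calls.

## Working session

There is one attempt and no reset: what is moved stays moved. The work goes in short steps, Python scripts to look and compute and a tool call to move; the robot and the scene stay as the last step left them, time stands still between calls to the robot, and variables do not carry over. Pictures are saved under pics/ and viewed, at most 14 in all, crops included, and the job is handed in when it is done.

Besides the shell and the picture viewer there is one more tool, called after ">>>" in YAML: its name, and indented under it one key for each argument. move_arm: Moves the arm, as the interface text tells. Its arguments: {"type":"object","properties":{"series":{"type":"string"},"jaw":{"type":"number"},"newtons":{"type":"number"}},"required":["series"]}

```bash
ls; mkdir -p pics; cat > h.py <<'E'
import numpy as np, cv2
from rig import robot
from scipy.spatial.transform import Rotation as R
def proj(c,P):
    P=np.atleast_2d(np.array(P,float)); T=np.array(c['world_to_cam'])
    rv=cv2.Rodrigues(T[:3,:3])[0]
    return cv2.projectPoints(P,rv,T[:3,3],np.array(c['mtx']),np.array(c['distortion'],float))[0][:,0]
def ray(c,uv,z):
    uv=np.array(uv,float).reshape(-1,1,2); T=np.array(c['world_to_cam'])
    n=cv2.undistortPoints(uv,np.array(c['mtx']),np.array(c['distortion'],float))[:,0]
    d=np.c_[n,np.ones(len(n))]@T[:3,:3]; o=-T[:3,:3].T@T[:3,3]
    return o+d*((z-o[2])/d[:,2])[:,None]
def save(c,name,crop=None,s=1):
    im=c['img'][:,:,::-1]
    if crop: im=im[crop[1]:crop[3],crop[0]:crop[2]]
    cv2.imwrite('pics/'+name+'.png',cv2.resize(im,None,fx=s,fy=s,interpolation=cv2.INTER_CUBIC))
def brass(c,z=0.014,lo=(15,90,60),hi=(32,255,255),amin=150):
    hsv=cv2.cvtColor(np.ascontiguousarray(c['img']),cv2.COLOR_RGB2HSV)
    m=cv2.inRange(hsv,lo,hi); m=cv2.morphologyEx(m,cv2.MORPH_CLOSE,np.ones((5,5)))
    out=[]
    for k in cv2.findContours(m,cv2.RETR_EXTERNAL,cv2.CHAIN_APPROX_NONE)[0]:
        if cv2.contourArea(k)<amin: continue
        w=ray(c,k[:,0],z)[:,:2]*1000
        r=cv2.minAreaRect(w.astype(np.float32)); b=cv2.boundingRect(k)
        out.append((b,np.round(r[0],1),np.round(r[1],1),round(r[2],1)))
    return out
def st():
    o=robot.get_obs(); r=R.from_quat(o['tool_rot']).as_matrix()
    print('t',round(o['time'],2),'p',np.round(np.array(o['position'])*1000,1),'x',r[:,0].round(3),'y',r[:,1].round(3),'z',r[:,2].round(3),'F',np.round(o['ft_force'],1),'w',round(o['grip_width']*1000,1),'g',np.round(o['grip_force'],1))
    return o
def go(x,y,z,yaw=None):
    """print shift from the present pose to target (mm) with tool down; yaw = world angle deg of the tool's y (mod 180)"""
    o=robot.get_obs(); r=R.from_quat(o['tool_rot']); p=np.array(o['position'])*1000
    d=r.inv().apply(np.array([x,y,z])-p)
    ty=r.as_matrix()[:,1]; cur=np.degrees(np.arctan2(ty[1],ty[0]))
    yaw=cur if yaw is None else cur+((yaw-cur+90)%180-90)
    c,s=np.cos(np.radians(yaw)),np.sin(np.radians(yaw))
    T=np.array([[s,c,0],[-c,s,0],[0,0,-1]])
    rv=(r.inv()*R.from_matrix(T)).as_rotvec(degrees=True)
    print('go',d.round(1),rv.round(2),'dist',np.linalg.norm(d).round(0),'rows>=',int(max(np.ceil(np.linalg.norm(d)/41.7),np.ceil(np.linalg.norm(rv)/7.16))),'q6',round(o['q'][5],2))
E
python3 - <<'E'
from h import *
st()
for n in ('scene','side','wrist'):
    c=robot.camera(n); save(c,n+'0'); print(n,(-np.array(c['world_to_cam'])[:3,:3].T@np.array(c['world_to_cam'])[:3,3]).round(3))
    for t in ['bracket_hole','slide_hole','slide_knob','dome1','dome2','dome3','dome4','pin','plate1','plate2','plate3','plate4','lever_grip','lever_axis','sander','tin','tee','spray2']:
        r=robot.tip_of(c,t); print(t,[(np.round(np.array(a['xyz'])*1000).astype(int).tolist(),round(a['p'],2)) for a in r[:5]])
    for b in brass(c): print(b)
E
```

```text
pics
t 0.0 p [266.8 564.4 243.6] x [-0.904  0.428  0.   ] y [ 0.428  0.904 -0.002] z [-0.001 -0.002 -1.   ] F [ 0.1  0.9 -0.5] w 86.4 g 0.0
scene [1.277 0.711 1.148]
bracket_hole [([614, -252, 44], 0.57), ([598, 36, 42], 0.25)]
slide_hole [([608, -197, 25], 0.86), ([653, 468, -2], 0.34)]
slide_knob [([584, 259, 58], 0.96), ([517, -287, 108], 0.74), ([590, 162, 34], 0.46)]
dome1 [([607, -86, 44], 0.98), ([588, 163, 35], 0.98), ([600, 34, 40], 0.8), ([494, 304, 38], 0.6)]
dome2 [([607, -86, 44], 0.98), ([588, 163, 35], 0.98), ([600, 34, 40], 0.8), ([494, 304, 38], 0.6)]
dome3 [([607, -86, 44], 0.98), ([588, 163, 35], 0.98), ([600, 34, 40], 0.8), ([494, 304, 38], 0.6)]
dome4 [([607, -86, 44], 0.98), ([588, 163, 35], 0.98), ([600, 34, 40], 0.8), ([494, 304, 38], 0.6)]
pin [([359, 299, 2], 0.68)]
plate1 [([210, 301, 6], 0.83), ([455, 172, 8], 0.75), ([438, -49, 3], 0.66), ([470, -167, 5], 0.65), ([786, -263, 5], 0.56)]
plate2 [([210, 301, 6], 0.83), ([455, 172, 8], 0.75), ([438, -49, 3], 0.66), ([470, -167, 5], 0.65), ([786, -263, 5], 0.56)]
plate3 [([210, 301, 6], 0.83), ([455, 172, 8], 
[... 3918 characters left out ...]
20.7]), 78.3)
((170, 0, 308, 211), array([1003.2, 1395.7]), array([2944.4, 1355.7]), 85.4)
((91, 0, 28, 81), array([  68. , 2325.5]), array([1745.9,  140.1]), 85.5)
wrist [0.203 0.595 0.385]
bracket_hole []
slide_hole []
slide_knob []
dome1 []
dome2 []
dome3 []
dome4 []
pin []
plate1 [([212, 302, 0], 0.89)]
plate2 [([212, 302, 0], 0.89)]
plate3 [([212, 302, 0], 0.89)]
plate4 [([212, 302, 0], 0.89)]
lever_grip []
lever_axis []
sander [([395, 446, 0], 0.82)]
tin []
tee []
spray2 []
((176, 307, 464, 51), array([485.3, 584.9]), array([560.4,  68.7]), 64.6)
((493, 260, 39, 65), array([487.4, 715.5]), array([39.4, 87.3]), 78.5)
((0, 0, 559, 325), array([244.6, 509.7]), array([576.5, 343.9]), 64.9)
```

View pics/scene0.png

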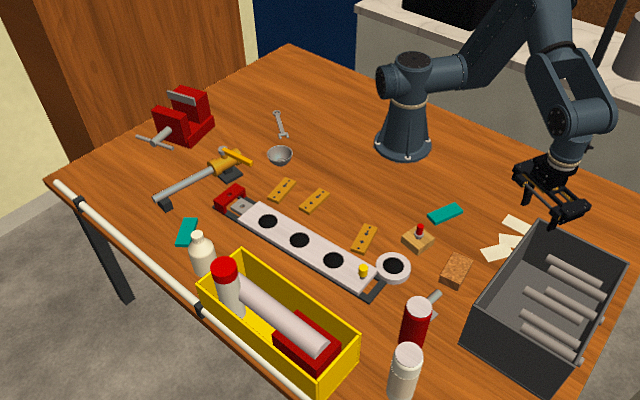

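View pics/side0.png

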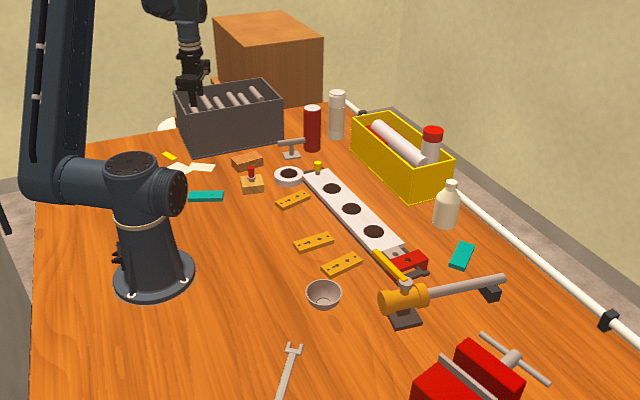

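The three brass plates show in the scene picture at (281,190), (314,201) and (364,237). The two turquoise ones at (445,213) and (186,232) are look-alikes. The knob is at (363,271), the pin at (419,233), the bracket at (229,197) and the lever at (235,156).

```bash
python3 - <<'E'
from h import *
go(583,260,200,93.6)
c=robot.camera('side'); T=np.array(c['world_to_cam'])
w=robot.camera('wrist'); print(np.array(w['mtx']).round(0)); r=np.array(w['world_to_cam'])[:3,:3]; print(r.round(2))
s=robot.camera('scene'); save(s,'plates',(250,165,480,260),3)
E
```

```text
Traceback (most recent call last):
  File "h.py", line 39, in go
    rv=(r.inv()*R.from_matrix(T)).as_rotvec(degrees=True)
                ~~~~~~~~~~~~~^^^
  File "scipy/spatial/transform/_rotation.pyx", line 1143, in scipy.spatial.transform._rotation.Rotation.from_matrix
ValueError: Non-positive determinant (left-handed or null coordinate frame) in rotation matrix 0: [[ 0.99802673 -0.06279052  0.        ]
 [ 0.06279052  0.99802673  0.        ]
 [ 0.          0.         -1.        ]].
```

```bash
sed -i 's/\[\[s,c,0\],\[-c,s,0\]/[[-s,c,0],[c,s,0]/' h.py; python3 - <<'E'
from h import *
go(583,260,200,93.6)
w=robot.camera('wrist'); print(np.array(w['mtx']).round(0)); r=np.array(w['world_to_cam'])[:3,:3]; print(r.round(2))
s=robot.camera('scene'); save(s,'plates',(250,165,480,260),3)
E
```

```text
go [-415.9 -140.7   44.5] [ -0.     0.   -28.91] dist 441.0 rows>= 11 q6 -0.18
[[353.   0. 313.]
 [  0. 353. 206.]
 [  0.   0.   1.]]
[[ 0.43  0.9  -0.  ]
 [ 0.87 -0.41  0.26]
 [ 0.24 -0.11 -0.96]]
```

View pics/plates.png

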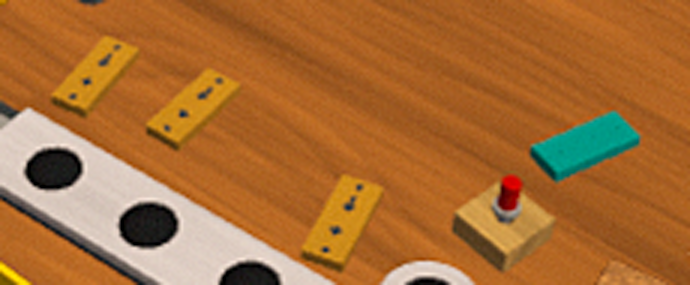

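>>> move_arm:
  series: "-208 -70 22 0 0 -28.9;-208 -70 22 0 0 -28.9;-208 -70 22 0 0 -28.9;-208 -70 22 0 0 -28.9;-208 -70 22 0 0 -28.9;-208 -70 22 0 0 -28.9;-208 -70 22 0 0 -28.9"

```text
time: 3.53
position: [0.429, 0.4095, 0.2221]
tool_rot: [-0.029, 1.0, -0.001, 0.001]
ft_force: [-0.3, 0.2, 0.1]
grip_width: 0.0873
grip_force: 0.0
```

```bash
python3 - <<'E'
from h import *
st(); go(583,260,120,93.6)
E
```

```text
t 3.53 p [429.  409.5 222.1] x [-0.998 -0.057 -0.001] y [-0.057  0.998 -0.001] z [ 0.001 -0.001 -1.   ] F [-0.3  0.2  0.1] w 87.3 g 0.0
go [-145.1 -157.9  102.5] [-0.08  0.07 -0.32] dist 238.0 rows>= 6 q6 -1.05
```

>>> move_arm:
  series: "-145 -158 60 0 0 0;-145 -158 60 0 0 0;-145 -158 60 0 0 0;-145 -158 60 0 0 0;-145 -158 60 0 0 0;-145 -158 60 0 0 0;-145 -158 102 0 0 0;-145 -158 102 0 0 0"

```text
time: 4.2
position: [0.5764, 0.2626, 0.1138]
tool_rot: [-0.03, 1.0, -0.001, -0.006]
ft_force: [-1.9, -0.7, -0.9]
grip_width: 0.0867
grip_force: 0.0
```

```bash
python3 - <<'E'
from h import *
st(); go(583,260,58,93.6)
c=robot.camera('wrist'); save(c,'w1')
for t in ('slide_knob','dome4'): print(t,[(np.round(np.array(a['xyz'])*1000,1).tolist(),round(a['p'],2)) for a in robot.tip_of(c,t)])
E
```

```text
t 4.2 p [576.4 262.6 113.8] x [-0.998 -0.06   0.012] y [-0.06   0.998 -0.002] z [-0.012 -0.003 -1.   ] F [-1.9 -0.7 -0.9] w 86.7 g 0.0
go [-7.1 -2.9 55.8] [-0.11 -0.71 -0.15] dist 56.0 rows>= 2 q6 -1.38
slide_knob [([583.9, 262.2, 56.1], 0.68)]
dome4 [([586.6, 157.5, 39.8], 0.87), ([500.0, 300.4, 37.0], 0.66)]
```

View pics/w1.png

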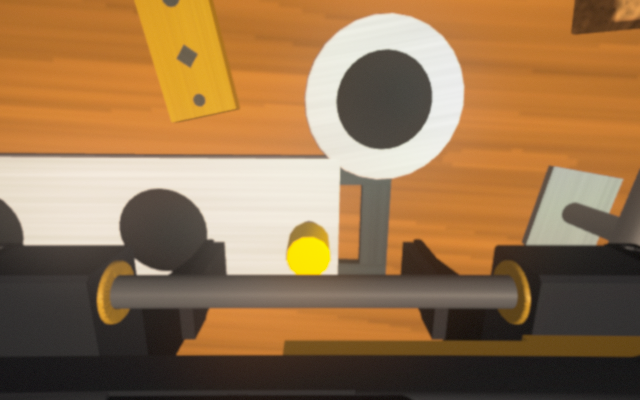

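>>> move_arm:
  series: "0 0 31 0 0 0;0 0 62 0 0 0;0 0 62 0 0 0;0 0 62 0 0 0"

```text
time: 4.68
position: [0.5792, 0.2652, 0.0595]
tool_rot: [-0.032, 0.999, -0.0, -0.0]
ft_force: [-0.2, -0.1, -0.2]
grip_width: 0.0872
grip_force: 0.0
```

>>> move_arm:
  series: "0 0 0 0 0 0;0 0 0 0 0 0;0 0 0 0 0 0;0 0 0 0 0 0;0 0 0 0 0 0;0 0 0 0 0 0;0 0 0 0 0 0;0 0 0 0 0 0"
  jaw: 0
  newtons: 15

```text
time: 5.35
position: [0.5799, 0.2641, 0.0586]
tool_rot: [-0.031, 1.0, -0.0, -0.0]
ft_force: [0.0, 0.1, 0.4]
grip_width: 0.0417
grip_force: 0.0
```

```bash
python3 - <<'E'
from h import *
st()
c=robot.camera('side'); save(c,'s2')
def T(c,ts):
  for t in ts: print(t,[(np.round(np.array(a['xyz'])*1000,1).tolist(),round(a['p'],2)) for a in robot.tip_of(c,t)])
T(c,('slide_hole','bracket_hole'))
c=robot.camera('scene'); T(c,('slide_hole','bracket_hole')); save(c,'hole',(170,160,310,250),5)
E
```

```text
t 5.35 p [579.9 264.1  58.6] x [-0.998 -0.062  0.   ] y [-0.062  0.998 -0.   ] z [-0. -0. -1.] F [0.  0.1 0.4] w 41.7 g 0.0
slide_hole [([611.9, -199.6, 26.7], 0.7), ([459.3, 173.8, 5.7], 0.58)]
bracket_hole [([617.3, -256.2, 45.8], 0.65), ([583.5, 263.8, 54.1], 0.62), ([431.5, -48.8, 2.7], 0.44)]
slide_hole [([607.0, -195.6, 22.8], 0.76)]
bracket_hole [([614.3, -251.3, 43.6], 0.93)]
```

View pics/hole.png

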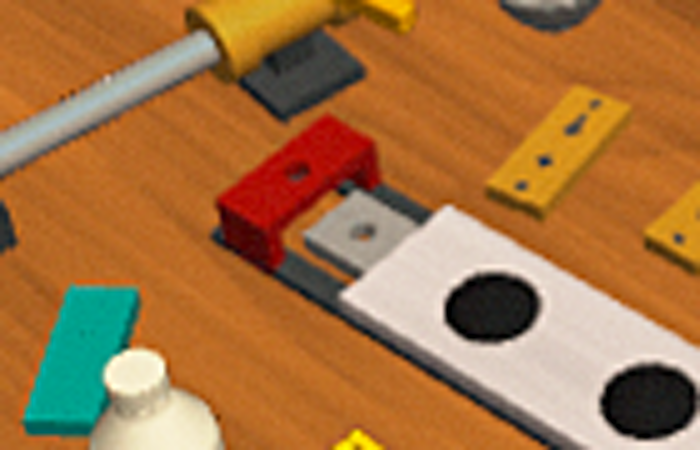

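>>> move_arm:
  series: "0 0 0 0 0 0;0 0 0 0 0 0;0 0 0 0 0 0;0 0 0 0 0 0;0 0 0 0 0 0"

```text
time: 6.07
position: [0.5799, 0.264, 0.0584]
tool_rot: [-0.031, 1.0, -0.0, -0.0]
ft_force: [0.7, -3.1, -0.1]
grip_width: 0.0254
grip_force: 15.0
```

```bash
cat >> h.py <<'E'
def refine(c,uv,w=6):
    g=cv2.cvtColor(np.ascontiguousarray(c['img']),cv2.COLOR_RGB2GRAY).astype(float)
    u,v=np.round(uv).astype(int); p=g[v-w:v+w+1,u-w:u+w+1]; t=p.min()+.45*(np.median(p)-p.min())
    m=np.clip(t-p,0,None); Y,X=np.mgrid[v-w:v+w+1,u-w:u+w+1]
    return np.array([(m*X).sum(),(m*Y).sum()])/m.sum()
def T(c,ts,n=4):
  for t in ts: print(t,[(np.round(np.array(a['xyz'])*1000,1).tolist(),round(a['p'],2)) for a in robot.tip_of(c,t)[:n]])
E
python3 - <<'E'
from h import *
st()
c=robot.camera('scene'); 
b=refine(c,(229.6,194.4),3); s=refine(c,(242.6,206.4),3); print(b,s)
# visible dark in through hole: centroid
print(ray(c,b,.046)*1000,ray(c,s,.024)*1000)
c=robot.camera('side'); b=proj(c,[[.6145,-.252,.046],[.609,-.197,.024]]); print(b); save(c,'side_h',(340,200,480,310),5)
E
```

```text
t 6.07 p [579.9 264.   58.4] x [-0.998 -0.063  0.   ] y [-0.063  0.998 -0.   ] z [-0. -0. -1.] F [ 0.7 -3.1 -0.1] w 25.4 g 15.0
[230.03773585 193.43396226] [243.93631179 206.13022814]
[[ 613.16057184 -245.8024449    46.        ]] [[ 610.37647245 -188.42162986   24.        ]]
[[407.97673122 258.46993459]
 [394.22079475 252.70083112]]
```

View pics/side_h.png

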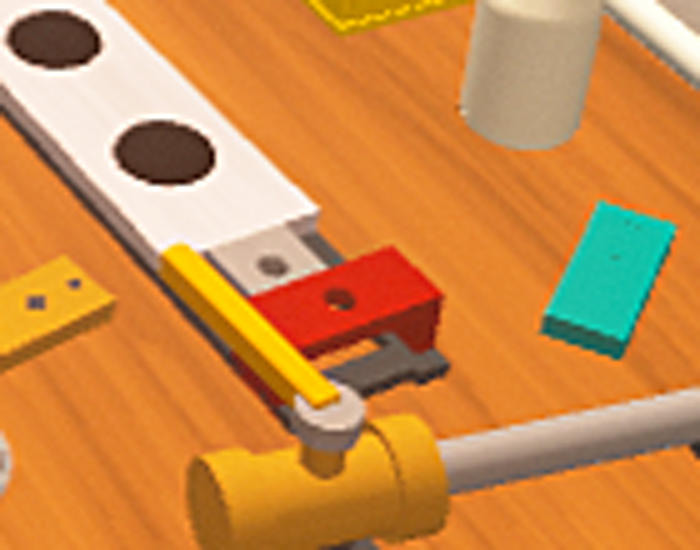

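>>> move_arm:
  series: "0 -15 0 0 0 0;0 -30 0 0 0 0;0 -45 0 0 0 0;0 -57 0 0 0 0;0 -57 0 0 0 0;0 -57 0 0 0 0;0 -57 0 0 0 0"

```text
time: 6.75
position: [0.5831, 0.2068, 0.0584]
tool_rot: [-0.031, 1.0, -0.0, -0.001]
ft_force: [-0.4, -3.4, -0.1]
grip_width: 0.0257
grip_force: 15.0
```

```bash
python3 - <<'E'
from h import *
st()
c=robot.camera('scene'); T(c,('slide_hole','bracket_hole','slide_knob')); save(c,'sc3',(170,160,310,250),3)
c=robot.camera('side'); T(c,('slide_hole','bracket_hole','slide_knob'));  save(c,'sd3',(340,200,480,310),3)
a=cv2.imread('pics/sc3.png');b=cv2.imread('pics/sd3.png'); b=b[:270]
cv2.imwrite('pics/c3.png',np.hstack([a[:270],b]))
E
```

```text
t 6.75 p [583.1 206.8  58.4] x [-0.998 -0.063  0.001] y [-0.063  0.998 -0.001] z [-0.001 -0.001 -1.   ] F [-0.4 -3.4 -0.1] w 25.7 g 15.0
slide_hole [([612.6, -249.0, 22.2], 0.97), ([603.4, -69.9, 0.8], 0.7)]
bracket_hole [([612.3, -253.3, 48.4], 0.93), ([566.2, 447.2, -1.0], 0.28)]
slide_knob [([591.6, 206.0, 54.9], 0.93)]
slide_hole [([615.1, -254.3, 30.0], 0.74), ([617.6, -255.3, 49.8], 0.31)]
bracket_hole [([616.5, -252.5, 43.6], 0.71)]
slide_knob [([588.4, 211.0, 56.7], 0.58)]
```

View pics/c3.png

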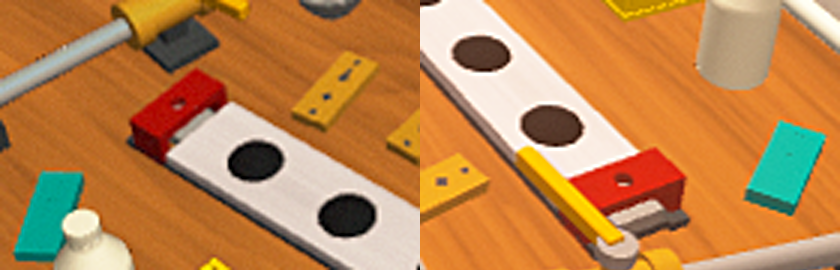

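>>> move_arm:
  series: "0 0 0 0 0 0;0 0 0 0 0 0;0 0 0 0 0 0;0 0 0 0 0 0"
  jaw: 0.7

```text
time: 7.48
position: [0.5842, 0.2078, 0.0589]
tool_rot: [-0.031, 1.0, 0.0, 0.001]
ft_force: [-0.4, 1.1, -0.5]
grip_width: 0.0445
grip_force: 0.0
```

>>> move_arm:
  series: "0 0 -30 0 0 0;0 0 -60 0 0 0;0 0 -90 0 0 0;0 0 -122 0 0 0;-20 -40 -122 0 0 0;-40 -80 -122 0 0 0;-60 -120 -122 0 0 0;-68 -160 -122 0 0 0"

```text
time: 8.15
position: [0.6615, 0.0588, 0.1816]
tool_rot: [-0.032, 0.999, 0.0, 0.002]
ft_force: [0.3, -0.4, -0.0]
grip_width: 0.061
grip_force: 0.0
```

>>> move_arm:
  series: "0 -40 0 0 0 0;0 -80 0 0 0 0;0 -120 0 0 0 0;0 -160 0 0 0 0;0 -200 0 0 0 0;0 -240 0 0 0 0;0 -280 0 0 0 0;0 -300 0 0 0 0"

```text
time: 8.82
position: [0.678, -0.2455, 0.1808]
tool_rot: [-0.03, 1.0, -0.001, 0.001]
ft_force: [1.0, 0.1, -1.1]
grip_width: 0.061
grip_force: 0.0
```

```bash
python3 - <<'E'
from h import *
st()
c=robot.camera('wrist'); save(c,'w4'); T(c,('slide_hole','bracket_hole','dome1','plate1','lever_axis'))
E
```

```text
t 8.82 p [ 678.  -245.5  180.8] x [-0.998 -0.059 -0.002] y [-0.059  0.998 -0.003] z [ 0.002 -0.003 -1.   ] F [ 1.   0.1 -1.1] w 61.0 g 0.0
slide_hole [([612.8, -253.9, 19.7], 0.94), ([600.3, -16.6, 41.1], 0.67)]
bracket_hole [([609.5, -252.3, 45.2], 0.78)]
dome1 [([606.9, -140.1, 36.1], 0.94), ([599.6, -17.9, 39.2], 0.61)]
plate1 [([790.6, -266.9, 6.4], 0.59)]
lever_axis [([608.1, -251.7, 18.9], 0.22)]
```

View pics/w4.png

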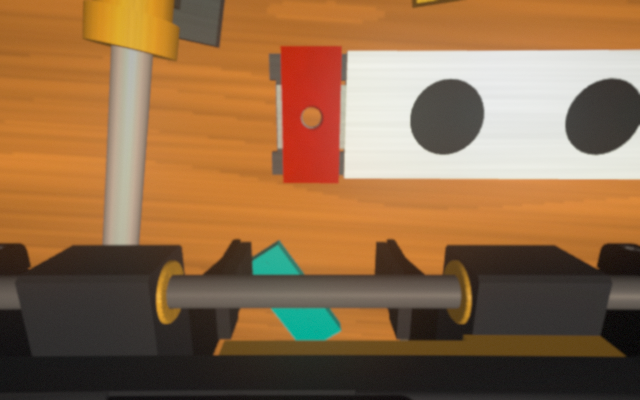

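```bash
python3 - <<'E'
from h import *
st()
c=robot.camera('wrist'); save(c,'w5',(291,98,331,138),13); 
im=c['img'].astype(int)
# red mask hole centroid
red=(im[:,:,0]>120)&(im[:,:,1]<60)&(im[:,:,2]<70)
sub=~red[100:138,293:331]; n,l,s,ce=cv2.connectedComponentsWithStats(sub.astype(np.uint8),connectivity=4)
k=l[118-100,311-293]; print(s[k],ce[k]+[293,100]); b=ce[k]+[293,100]
B=ray(c,b,.046)[0]; print('bracket hole',B*1000)
w=np.array([.063,-.998]); w/=np.linalg.norm(w)
for z in (.046,.034,.024,.009):
    th=np.linspace(0,2*np.pi,40); P=np.c_[B[0]+.008*np.cos(th),B[1]+.008*np.sin(th),0*th+z]; q=proj(c,P); print(z,q.min(0).round(1),q.max(0).round(1))
d=brass(c,.024,(0,0,170),(180,50,255),2000); print(d)
E
```

```text
t 9.12 p [ 677.6 -237.7  180.4] x [-0.998 -0.064  0.001] y [-0.064  0.998  0.001] z [-0.001  0.001 -1.   ] F [-0.5  1.   0.5] w 60.8 g 0.0
[  0   7  20  23 376] [301.42553191 117.94414894]
bracket hole [ 613.20109198 -251.98731364   46.        ]
0.046 [290.8 106.9] [312.  128.8]
0.034 [291.7 107. ] [312.1 128. ]
0.024 [292.5 107.1] [312.1 127.4]
0.009 [293.4 107.2] [312.1 126.5]
[((330, 52, 310, 129), array([605. , -98.9]), array([ 99.7, 261.1]), 3.0), ((99, 48, 30, 196), array([ 652.8, -407.4]), array([ 15.5, 164.4]), 82.0)]
```

View pics/w5.png

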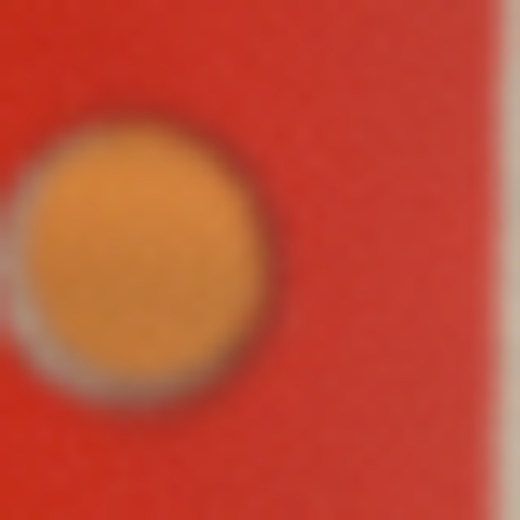

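The bracket hole is centred at about (301,118) in the full wrist picture. The tongue hole shows concentric beneath it, so they line up. Next I go to the pin.

>>> move_arm:
  series: "14 37 0 0 0 0;28 74 0 0 0 0;42 111 0 0 0 0;56 148 0 0 0 0;70 185 0 0 0 0;84 222 0 0 0 0;98 258 0 0 0 0;108 283 0 0 0 0"

```text
time: 9.83
position: [0.5492, 0.0405, 0.1808]
tool_rot: [-0.033, 0.999, 0.001, -0.001]
ft_force: [0.3, -0.2, 0.3]
grip_width: 0.0608
grip_force: 0.0
```

>>> move_arm:
  series: "14 37 0 0 0 0;28 74 0 0 0 0;42 111 0 0 0 0;56 148 0 0 0 0;70 185 0 0 0 0;84 222 0 0 0 0;98 260 0 0 0 0;102 268 0 0 0 0"

```text
time: 10.5
position: [0.4294, 0.3024, 0.181]
tool_rot: [-0.035, 0.999, 0.001, -0.0]
ft_force: [0.8, 0.2, -0.4]
grip_width: 0.0609
grip_force: 0.0
```

>>> move_arm:
  series: "0 0 0 0 0 0;0 0 0 0 0 0;0 0 0 0 0 0;0 0 0 0 0 0"

```text
time: 10.83
position: [0.4343, 0.2958, 0.1806]
tool_rot: [-0.031, 1.0, -0.0, 0.0]
ft_force: [-0.6, -0.7, -0.8]
grip_width: 0.0607
grip_force: 0.0
```

```bash
cat >> h.py <<'E'
def redblob(c,amin=60):
    im=c['img'].astype(int); m=((im[:,:,0]>110)&(im[:,:,1]<70)&(im[:,:,2]<80)).astype(np.uint8)
    n,l,s,ce=cv2.connectedComponentsWithStats(m)
    return [(s[k].tolist(),ce[k]) for k in range(1,n) if s[k][4]>amin]
E
python3 - <<'E'
from h import *
st(); c=robot.camera('wrist'); save(c,'w6'); T(c,['pin'])
for s,ce in redblob(c): print(s,ce,ray(c,ce,.08)*1000,ray(c,ce,.063)*1000)
E
```

```text
t 10.83 p [434.3 295.8 180.6] x [-0.998 -0.061 -0.   ] y [-0.061  0.998 -0.   ] z [ 0. -0. -1.] F [-0.6 -0.7 -0.8] w 60.7 g 0.0
pin [([365.7, 295.8, -0.3], 0.69)]
[313, 100, 25, 26, 513] [324.68226121 112.63547758] [[364.89005424 297.65909564  80.        ]] [[365.01555013 298.18912462  63.        ]]
```

View pics/w6.png

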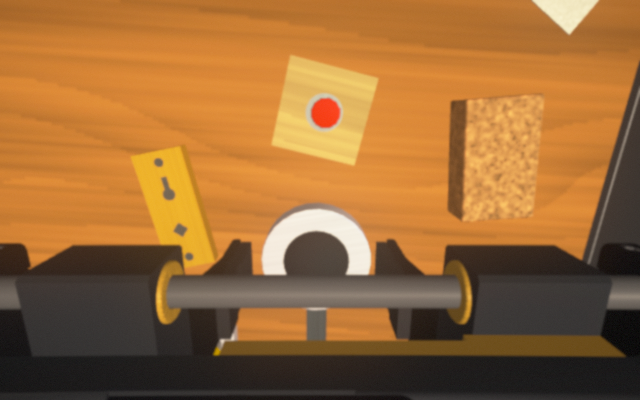

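>>> move_arm:
  series: "35 3 0 0 0 0;69 6 0 0 0 0;69 6 0 0 0 0;69 6 36 0 0 0;69 6 72 0 0 0;69 6 108 0 0 0;69 6 108 0 0 0;69 6 108 0 0 0"

```text
time: 11.6
position: [0.3635, 0.2972, 0.0709]
tool_rot: [-0.031, 1.0, -0.001, -0.003]
ft_force: [0.6, 0.5, 0.8]
grip_width: 0.0609
grip_force: 0.0
```

>>> move_arm:
  series: "0 0 0 0 0 0;0 0 0 0 0 0;0 0 0 0 0 0;0 0 0 0 0 0;0 0 0 0 0 0;0 0 0 0 0 0;0 0 0 0 0 0;0 0 0 0 0 0"
  jaw: 0
  newtons: 30

```text
time: 12.27
position: [0.3646, 0.2987, 0.0729]
tool_rot: [-0.031, 1.0, 0.0, 0.0]
ft_force: [1.0, 0.6, 3.1]
grip_width: 0.0194
grip_force: 30.0
```

```bash
python3 - <<'E'
from h import *
st()
E
```

```text
t 12.27 p [364.6 298.7  72.9] x [-0.998 -0.063 -0.001] y [-0.063  0.998  0.   ] z [ 0.001  0.001 -1.   ] F [1.  0.6 3.1] w 19.4 g 30.0
```

>>> move_arm:
  series: "0 0 -35 0 0 0;0 0 -70 0 0 0;0 0 -90 0 0 0;-14 -37 -90 0 0 0;-28 -74 -90 0 0 0;-42 -111 -90 0 0 0;-56 -148 -90 0 0 0;-70 -185 -90 0 0 0"

```text
time: 12.93
position: [0.4458, 0.1167, 0.1625]
tool_rot: [-0.032, 0.999, 0.0, -0.0]
ft_force: [1.0, 1.0, -0.8]
grip_width: 0.0192
grip_force: 30.0
```

>>> move_arm:
  series: "-14 -37 0 0 0 0;-28 -74 0 0 0 0;-42 -111 0 0 0 0;-56 -148 0 0 0 0;-70 -185 0 0 0 0;-84 -222 0 0 0 0;-98 -260 0 0 0 0;-112 -297 0 0 0 0"

```text
time: 13.6
position: [0.5761, -0.173, 0.162]
tool_rot: [-0.031, 1.0, 0.0, -0.001]
ft_force: [1.3, 1.3, -1.2]
grip_width: 0.0192
grip_force: 30.0
```

>>> move_arm:
  series: "-14 -37 0 0 0 0;-28 -74 0 0 0 0;-31 -83 0 0 0 0;-31 -83 0 0 0 0;-31 -83 0 0 0 0;-31 -83 0 0 0 0;-31 -83 0 0 0 0"

```text
time: 14.18
position: [0.6112, -0.2497, 0.1622]
tool_rot: [-0.032, 0.999, 0.001, -0.001]
ft_force: [-0.3, 0.1, -0.7]
grip_width: 0.0191
grip_force: 30.0
```

```bash
python3 - <<'E'
from h import *
o=st(); go(613.2,-252,160,93.6)
for n in ('scene','side'):
    c=robot.camera(n); T(c,('pin','bracket_hole'),2)
    p=np.array(o['position']); q=proj(c,[p+[0,0,-.0729],p,[.6132,-.252,.046]]); print(n,q.round(1)); u,v=q[2].astype(int); save(c,'p_'+n,(u-40,v-45,u+40,v+25),5)
a=[cv2.imread(f'pics/p_{n}.png') for n in ('scene','side')]; cv2.imwrite('pics/p7.png',np.hstack(a))
E
```

```text
t 14.18 p [ 611.2 -249.7  162.2] x [-0.998 -0.064  0.002] y [-0.064  0.998  0.002] z [-0.002  0.002 -1.   ] F [-0.3  0.1 -0.7] w 19.1 g 30.0
go [-1.8 -2.4  2.2] [ 0.1  -0.12  0.08] dist 4.0 rows>= 1 q6 -2.19
pin [([565.3, 447.2, -2.4], 0.68), ([609.1, -249.6, 87.2], 0.52)]
bracket_hole [([614.4, -252.2, 41.5], 0.72)]
scene [[227.7 182.6]
 [224.3 165. ]
 [228.7 192.6]]
pin [([612.6, -254.4, 92.8], 0.64), ([590.1, 105.9, 38.3], 0.36)]
bracket_hole [([615.8, -251.4, 48.5], 0.92)]
side [[408.4 245.5]
 [411.8 222.9]
 [407.6 258.6]]
```

View pics/p7.png

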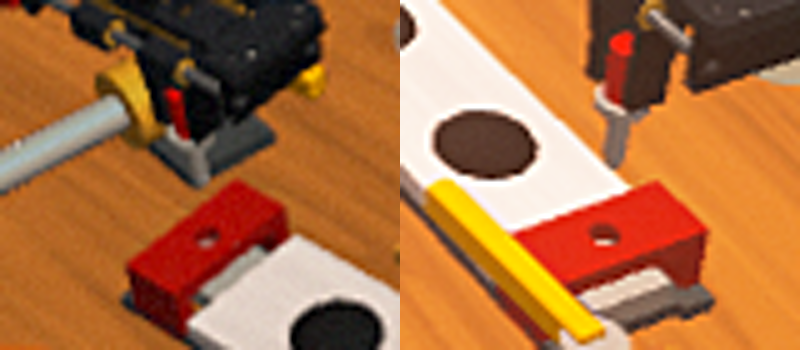

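>>> move_arm:
  series: "0 0 25 0 0 0;0 0 50 0 0 0;0 0 50 0 0 0;0 0 50 0 0 0;0 0 50 0 0 0"

```text
time: 14.9
position: [0.6126, -0.2522, 0.1134]
tool_rot: [-0.031, 1.0, -0.0, 0.0]
ft_force: [-0.5, 0.2, -0.7]
grip_width: 0.0188
grip_force: 30.0
```

```bash
python3 - <<'E'
from h import *
o=st(); go(613.2,-252,115,93.6)
for n in ('scene','side'):
    c=robot.camera(n)
    p=np.array(o['position']); q=proj(c,[p+[0,0,-.0729],p,[.6132,-.252,.046]]); print(n,q.round(1)); u,v=408 if n=='side' else 228, 255 if n=='side' else 190
    save(c,'q_'+n,(u-20,v-25,u+20,v+15),10)
a=[cv2.imread(f'pics/q_{n}.png') for n in ('scene','side')]; cv2.imwrite('pics/q8.png',np.hstack(a))
E
```

```text
t 14.9 p [ 612.6 -252.2  113.4] x [-0.998 -0.063 -0.   ] y [-0.063  0.998 -0.   ] z [ 0. -0. -1.] F [-0.5  0.2 -0.7] w 18.8 g 30.0
go [-0.6  0.1 -1.6] [-0.01  0.02 -0.01] dist 2.0 rows>= 1 q6 -2.19
scene [[229.1 193.7]
 [225.8 176.8]
 [228.7 192.6]]
side [[407.1 260.3]
 [410.4 238.6]
 [407.6 258.6]]
```

View pics/q8.png

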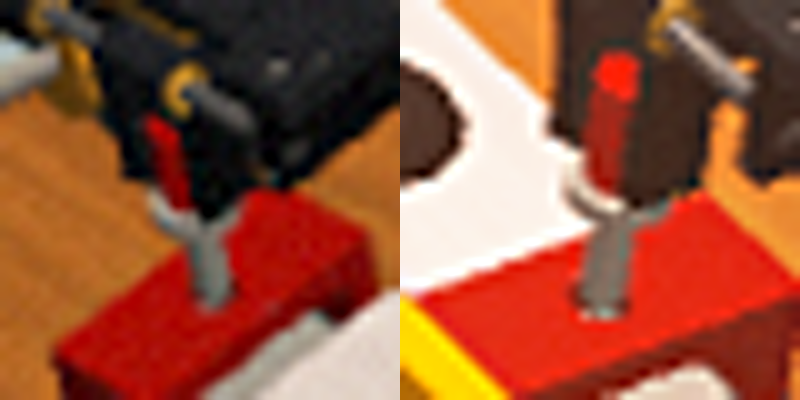

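>>> move_arm:
  series: "0 0 6 0 0 0;0 0 12 0 0 0;0 0 18 0 0 0;0 0 24 0 0 0;0 0 24 0 0 0"

```text
time: 15.42
position: [0.6113, -0.2515, 0.0867]
tool_rot: [-0.031, 1.0, 0.001, -0.001]
ft_force: [-0.4, 0.6, -1.3]
grip_width: 0.0193
grip_force: 30.0
```

>>> move_arm:
  series: "0 0 5 0 0 0;0 0 9 0 0 0;0 0 11 0 0 0;0 0 12 0 0 0;0 0 12 0 0 0;0 0 12 0 0 0"

```text
time: 15.92
position: [0.6124, -0.252, 0.0789]
tool_rot: [-0.031, 1.0, -0.0, 0.0]
ft_force: [-2.7, 2.1, 10.8]
grip_width: 0.0192
grip_force: 30.0
```

>>> move_arm:
  series: "0 0 -1 0 0 0;0 0 -1 0 0 0;0 0 -1 0 0 0;0 0 -1 0 0 0"
  jaw: 0.6

```text
time: 16.25
position: [0.6122, -0.252, 0.0772]
tool_rot: [-0.031, 1.0, 0.0, -0.0]
ft_force: [-0.4, 0.6, 0.2]
grip_width: 0.0379
grip_force: 0.0
```

>>> move_arm:
  series: "0 0 -35 0 0 0;0 0 -70 0 0 0;0 0 -101 0 0 0;20 35 -101 0 0 0;40 70 -101 0 0 0;60 105 -101 0 0 0;73 137 -101 0 0 0;73 137 -101 0 0 0"
  jaw: 0.8

```text
time: 16.92
position: [0.5251, -0.1135, 0.1777]
tool_rot: [-0.033, 0.999, 0.003, -0.004]
ft_force: [-1.0, 0.3, -0.2]
grip_width: 0.0692
grip_force: 0.0
```

>>> move_arm:
  series: "0 0 0 0 0 0;0 0 0 0 0 0;0 0 0 0 0 0;0 0 0 0 0 0;0 0 0 0 0 0"

```text
time: 17.33
position: [0.5316, -0.121, 0.1783]
tool_rot: [-0.031, 1.0, -0.0, 0.0]
ft_force: [-0.1, 0.2, -0.4]
grip_width: 0.0699
grip_force: 0.0
```

```bash
python3 - <<'E'
from h import *
st(); c=robot.camera('wrist'); save(c,'w9'); T(c,['plate1','dome1','bracket_hole'])
for b in brass(c,.014,(18,150,120),(32,255,255),800): print(b)
for b in brass(c,.024,(0,0,0),(180,255,75),400): print('dark',b)
for b in redblob(c): print('red',b)
print(np.median(c['img'][90:110,300:320].reshape(-1,3),0))
E
```

```text
t 17.33 p [ 531.6 -121.   178.3] x [-0.998 -0.061 -0.   ] y [-0.061  0.998 -0.   ] z [ 0. -0. -1.] F [-0.1  0.2 -0.4] w 69.9 g 0.0
plate1 [([435.0, -43.1, 6.1], 0.86), ([464.1, -164.0, 10.5], 0.62)]
dome1 [([605.5, -142.9, 37.1], 0.81), ([601.7, -15.8, 41.1], 0.59)]
bracket_hole []
((136, 261, 30, 63), array([ 638.5, -272.3]), array([25.7, 67.9]), 83.3)
((0, 100, 117, 144), array([ 539.8, -345.2]), array([ 97.1, 129.6]), 80.3)
((228, 37, 75, 144), array([ 465.4, -165.3]), array([110.4,  45.1]), 10.9)
((378, 5, 68, 146), array([434.2, -50.1]), array([110.6,  46.2]), 3.2)
dark ((400, 245, 240, 105), array([613.2,  80.1]), array([104.7, 230.9]), 1.1)
dark ((0, 245, 640, 155), array([ 662.1, -107.7]), array([164.6, 635.7]), 2.6)
dark ((386, 243, 87, 35), array([585.7, -13.5]), array([79.5, 30.7]), 89.7)
dark ((192, 242, 50, 35), array([ 595.6, -207.3]), array([32. , 45.1]), 5.2)
red ([121, 218, 69, 57, 2041], array([159.83978442, 238.46251837]))
[218. 136.  54.]
```

View pics/w9.png

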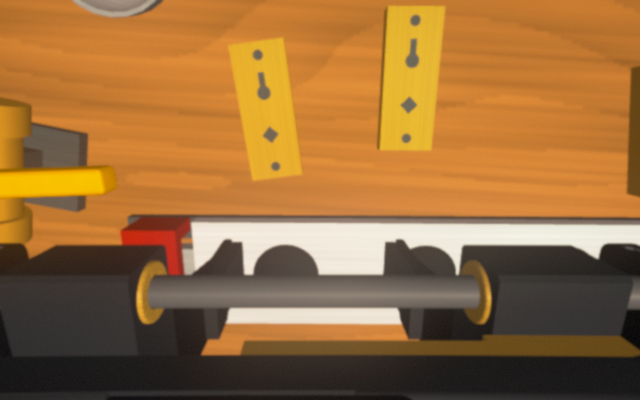

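>>> move_arm:
  series: "-36 23 0 0 0 0;-73 46 0 0 0 0;-110 69 0 0 0 0;-146 92 0 0 0 0;-146 92 0 0 0 0;-146 92 0 0 0 0;-146 92 0 0 0 0;-146 92 0 0 0 0"

```text
time: 18.2
position: [0.6692, -0.0197, 0.1781]
tool_rot: [-0.031, 1.0, 0.0, -0.001]
ft_force: [0.6, 0.4, -0.1]
grip_width: 0.0696
grip_force: 0.0
```

```bash
python3 - <<'E'
from h import *
st(); c=robot.camera('wrist'); save(c,'w10'); T(c,['dome1'])
hsv=cv2.cvtColor(np.ascontiguousarray(c['img']),cv2.COLOR_RGB2GRAY); m=(hsv<95).astype(np.uint8)
dirv=np.array([-.0645,.9979])
for k in cv2.findContours(m,cv2.RETR_EXTERNAL,cv2.CHAIN_APPROX_NONE)[0]:
    b=cv2.boundingRect(k)
    if b[1]+b[3]<235 and cv2.contourArea(k)>1500:
        # fit sphere-cap: min residual to silhouette of base circle/cap: hull of circles
        from scipy.optimize import minimize
        pts=k[:,0].astype(np.float32); mm=np.zeros(m.shape,np.uint8); cv2.drawContours(mm,[k],-1,1,-1)
        S=8
        def sil(xy):
            th=np.linspace(0,2*np.pi,60); Q=[]
            for h in (0,4,8,11,14):
                r=np.sqrt(.04**2-(.026+h/1000)**2) if h<14 else 0
                Q.append(np.c_[xy[0]+r*np.cos(th),xy[1]+r*np.sin(th),0*th+.024+h/1000])
            return cv2.convexHull(proj(c,np.vstack(Q)).astype(np.float32))[:,0]
        hull=cv2.convexHull(pts)[:,0]
        def f(xy):
            s=sil(np.array(xy)/1000); M1=cv2.moments(s.reshape(-1,1,2)); M2=cv2.moments(hull.reshape(-1,1,2))
            return (M1['m10']/M1['m00']-M2['m10']/M2['m00'])**2+(M1['m01']/M1['m00']-M2['m01']/M2['m00'])**2
        ce=pts.mean(0); x0=ray(c,ce,.03)[0,:2]*1000
        r=minimize(f,x0,method='Nelder-Mead'); M1=cv2.contourArea(sil(r.x/1000)); print('dome',b,r.x.round(1),'area',M1.round(),cv2.contourArea(hull))
E
```

```text
t 18.2 p [669.2 -19.7 178.1] x [-0.998 -0.062  0.003] y [-0.062  0.998  0.   ] z [-0.003 -0.    -1.   ] F [ 0.6  0.4 -0.1] w 69.6 g 0.0
dome1 [([600.5, -16.7, 40.9], 0.81), ([607.7, -141.8, 35.9], 0.8), ([592.6, 108.5, 43.6], 0.7)]Traceback (most recent call last):
  File "<stdin>", line 23, in <module>
AttributeError: 'float' object has no attribute 'round'
```

```bash
cat >> h.py <<'E'
def sil(c,xy):
    th=np.linspace(0,2*np.pi,60); Q=[]
    for h in (0,4,8,11,14):
        r=np.sqrt(max(.04**2-(.026+h/1000)**2,0)); Q.append(np.c_[xy[0]+r*np.cos(th),xy[1]+r*np.sin(th),0*th+.024+h/1000])
    return cv2.convexHull(proj(c,np.vstack(Q)).astype(np.float32))
def cen(h): M=cv2.moments(h); return np.array([M['m10'],M['m01']])/M['m00']
def domes(c):
    from scipy.optimize import least_squares
    m=(cv2.cvtColor(np.ascontiguousarray(c['img']),cv2.COLOR_RGB2GRAY)<95).astype(np.uint8)
    for k in cv2.findContours(m,cv2.RETR_EXTERNAL,cv2.CHAIN_APPROX_NONE)[0]:
        b=cv2.boundingRect(k)
        if b[1]+b[3]<240 and 1500<cv2.contourArea(k)<20000:
            h=cv2.convexHull(k); r=least_squares(lambda xy:cen(sil(c,xy/1000))-cen(h),ray(c,cen(h),.03)[0,:2]*1000,diff_step=1e-3)
            print('dome',b,r.x.round(1),'area ratio',round(cv2.contourArea(h)/cv2.contourArea(sil(c,r.x/1000)),2))
E
python3 - <<'E'
from h import *
st(); c=robot.camera('wrist'); domes(c)
E
```

```text
t 18.3 p [669.4 -20.1 178.5] x [-0.998 -0.061  0.002] y [-0.061  0.998  0.   ] z [-0.002  0.    -1.   ] F [-0.4 -0.1  0.4] w 69.6 g 0.0
dome (443, 76, 72, 74) [593.8 106.5] area ratio 0.88
dome (287, 75, 71, 74) [600.5 -18.5] area ratio 0.88
dome (131, 74, 72, 75) [ 607.4 -143.3] area ratio 0.89
dome (0, 36, 73, 141) [ 614.9 -250.6] area ratio 1.73
```

>>> move_arm:
  series: "40 -3 0 0 0 0;80 -6 0 0 0 0;120 -9 15 0 0 0;160 -11 30 0 0 0;200 -13 50 0 0 0;236 -16 70 0 0 0;236 -16 98 0 0 0;236 -16 98 0 0 0"
  jaw: 0.78

```text
time: 19.02
position: [0.4304, -0.049, 0.0777]
tool_rot: [-0.03, 1.0, 0.002, -0.005]
ft_force: [-0.6, 0.3, -0.3]
grip_width: 0.068
grip_force: 0.0
```

>>> move_arm:
  series: "0 0 0 0 0 0;0 0 0 0 0 0;0 0 0 0 0 0;0 0 0 0 0 0"

```text
time: 19.35
position: [0.4385, -0.0502, 0.082]
tool_rot: [-0.032, 0.999, -0.001, 0.002]
ft_force: [-0.2, 0.6, -0.2]
grip_width: 0.0679
grip_force: 0.0
```

```bash
python3 - <<'E'
from h import *
st(); go(434.2,-50.1,23.5,93.2); c=robot.camera('wrist')
for b in brass(c,.014,(18,150,120),(32,255,255),800): print(b)
E
```

```text
t 19.35 p [438.5 -50.2  82. ] x [-0.998 -0.063 -0.004] y [-0.063  0.998 -0.002] z [ 0.005 -0.002 -1.   ] F [-0.2  0.6 -0.2] w 67.9 g 0.0
go [ 4.6  0.5 58.4] [-0.11  0.25  0.42] dist 59.0 rows>= 2 q6 -2.0
((71, 166, 109, 158), array([ 461.1, -163.3]), array([103.7,  50.2]), 10.9)
((280, 130, 77, 146), array([424.7, -50.2]), array([91.8, 44.7]), 3.1)
```

>>> move_arm:
  series: "1 0 20 0 0 0;1 0 40 0 0 0;1 0 57 0 0 0;1 0 57 0 0 0;1 0 57 0 0 0;1 0 57 0 0 0;1 0 57 0 0 0"

```text
time: 19.98
position: [0.4359, -0.0497, 0.0241]
tool_rot: [-0.031, 1.0, -0.0, 0.001]
ft_force: [-0.0, 0.1, 0.5]
grip_width: 0.0679
grip_force: 0.0
```

>>> move_arm:
  series: "0 0 0 0 0 0;0 0 0 0 0 0;0 0 0 0 0 0;0 0 0 0 0 0;0 0 0 0 0 0;0 0 0 0 0 0"
  jaw: 0
  newtons: 35

```text
time: 20.48
position: [0.4351, -0.0495, 0.0236]
tool_rot: [-0.031, 1.0, 0.0, -0.0]
ft_force: [-0.1, 2.0, 0.9]
grip_width: 0.0436
grip_force: 35.0
```

```bash
python3 - <<'E'
from h import *
st()
E
```

```text
t 20.48 p [435.1 -49.5  23.6] x [-0.998 -0.062  0.   ] y [-0.062  0.998  0.   ] z [-0.  0. -1.] F [-0.1  2.   0.9] w 43.6 g 35.0
```

>>> move_arm:
  series: "0 0 -35 0 0 0;0 0 -70 0 0 0;-25 3 -70 0 0 0;-60 7 -70 0 0 0;-95 12 -70 0 0 0;-130 16 -70 0 0 0;-155 19 -70 0 0 0;-168 21 -70 0 0 0"

```text
time: 21.15
position: [0.6055, -0.018, 0.0933]
tool_rot: [-0.032, 0.999, -0.0, 0.002]
ft_force: [0.6, -1.0, -3.5]
grip_width: 0.0436
grip_force: 35.0
```

>>> move_arm:
  series: "0 0 0 0 0 0;0 0 0 0 0 0;0 0 0 0 0 0;0 0 0 0 0 0;0 0 0 0 0 0"

```text
time: 21.57
position: [0.6001, -0.0184, 0.0933]
tool_rot: [-0.031, 1.0, 0.0, -0.001]
ft_force: [-0.5, -0.7, -3.1]
grip_width: 0.0434
grip_force: 35.0
```

```bash
python3 - <<'E'
from h import *
st(); go(601.3,-18,63.6)
E
```

```text
t 21.57 p [600.1 -18.4  93.3] x [-0.998 -0.062  0.002] y [-0.062  0.998  0.   ] z [-0.002  0.    -1.   ] F [-0.5 -0.7 -3.1] w 43.4 g 35.0
go [-1.3  0.3 29.6] [ 0.03 -0.12  0.  ] dist 30.0 rows>= 1 q6 -1.85
```

>>> move_arm:
  series: "0 0 9 0 0 0;0 0 18 0 0 0;0 0 28 0 0 0;0 0 28 0 0 0;0 0 28 0 0 0;0 0 28 0 0 0;0 0 28 0 0 0;0 0 28 0 0 0"

```text
time: 22.23
position: [0.602, -0.0183, 0.0659]
tool_rot: [-0.031, 1.0, -0.0, 0.0]
ft_force: [-0.4, 0.2, -3.3]
grip_width: 0.0436
grip_force: 35.0
```

```bash
python3 - <<'E'
from h import *
st(); go(601.3,-18,62)
E
```

```text
t 22.23 p [602.  -18.3  65.9] x [-0.998 -0.063 -0.001] y [-0.063  0.998 -0.   ] z [ 0.001 -0.    -1.   ] F [-0.4  0.2 -3.3] w 43.6 g 35.0
go [0.7 0.4 3.9] [-0.02  0.05  0.  ] dist 4.0 rows>= 1 q6 -1.85
```

>>> move_arm:
  series: "0.7 0.4 2 0 0 0;0.7 0.4 3 0 0 0;0.7 0.4 4 0 0 0;0.7 0.4 4 0 0 0;0.7 0.4 4 0 0 0"

```text
time: 22.65
position: [0.6009, -0.0179, 0.0616]
tool_rot: [-0.031, 1.0, 0.0, -0.0]
ft_force: [-0.4, -0.1, -3.0]
grip_width: 0.0432
grip_force: 35.0
```

>>> move_arm:
  series: "0 0 0.3 0 0 0;0 0 0.6 0 0 0;0 0 0.6 0 0 0;0 0 0.6 0 0 0"

```text
time: 22.98
position: [0.6009, -0.0179, 0.0615]
tool_rot: [-0.031, 1.0, 0.0, 0.0]
ft_force: [-2.1, -0.1, 3.7]
grip_width: 0.0435
grip_force: 35.0
```

>>> move_arm:
  series: "0 0 0 0 0 0;0 0 0 0 0 0;0 0 0 0 0 0;0 0 0 0 0 0;0 0 0 0 0 0"
  jaw: 0.75

```text
time: 23.4
position: [0.6011, -0.018, 0.0608]
tool_rot: [-0.031, 1.0, -0.0, 0.0]
ft_force: [-0.1, 0.9, -0.4]
grip_width: 0.0632
grip_force: 0.0
```

>>> move_arm:
  series: "0 0 -10 0 0 0;0 0 -30 0 0 0;0 0 -60 0 0 0;0 0 -95 0 0 0;-20 0 -117 0 0 0;-55 0 -117 0 0 0;-70 0 -117 0 0 0;-70 0 -117 0 0 0"

```text
time: 24.07
position: [0.675, -0.0138, 0.1801]
tool_rot: [-0.032, 0.999, -0.001, 0.004]
ft_force: [-1.4, -0.4, 0.2]
grip_width: 0.0651
grip_force: 0.0
```

>>> move_arm:
  series: "0 0 0 0 0 0;0 0 0 0 0 0;0 0 0 0 0 0;0 0 0 0 0 0"

```text
time: 24.4
position: [0.6694, -0.0134, 0.1776]
tool_rot: [-0.031, 1.0, 0.0, -0.001]
ft_force: [-0.1, 0.4, 0.3]
grip_width: 0.0654
grip_force: 0.0
```

```bash
cat >> h.py <<'E'
def fitplate(c,x0,z=0.052,lo=(18,150,120),hi=(32,255,255)):
    """fit the top face of a plate on a dome: centre (mm), yaw, tilts about long/short axes (deg) to the brass outline"""
    hsv=cv2.cvtColor(np.ascontiguousarray(c['img']),cv2.COLOR_RGB2HSV); m=cv2.inRange(hsv,lo,hi); m=cv2.morphologyEx(m,cv2.MORPH_CLOSE,np.ones((9,9)))
    uv=proj(c,[[x0[0]/1e3,x0[1]/1e3,z]])[0]
    n,l,s,ce=cv2.connectedComponentsWithStats(m); k=l[int(uv[1]),int(uv[0])]
    if k==0: print('no plate at',uv); return
    h=max(cv2.findContours((l==k).astype(np.uint8),cv2.RETR_EXTERNAL,cv2.CHAIN_APPROX_NONE)[0],key=cv2.contourArea)
    r=cv2.minAreaRect(h); w=ray(c,h[:,0],z)[:,:2]*1000; rr=cv2.minAreaRect(w.astype(np.float32))
    print('bbox',s[k].tolist(),'world rect',np.round(rr[0],1),np.round(rr[1],1),round(rr[2],1),'area',cv2.contourArea(h))
E
python3 - <<'E'
from h import *
st(); c=robot.camera('wrist'); save(c,'w11'); fitplate(c,(600.4,-18)); domes(c)
E
```

```text
t 24.4 p [669.4 -13.4 177.6] x [-0.998 -0.062  0.002] y [-0.062  0.998  0.   ] z [-0.002  0.    -1.   ] F [-0.1  0.4  0.3] w 65.4 g 0.0
bbox [281, 28, 64, 159, 9063] world rect [599.7 -19.8] [110.2  44.2] 3.3 area 9156.5
dome (435, 75, 72, 75) [593.8 106.5] area ratio 0.88
dome (122, 73, 73, 75) [ 607.3 -143.2] area ratio 0.89
dome (0, 35, 64, 142) [ 615.7 -246.9] area ratio 1.45
```

View pics/w11.png

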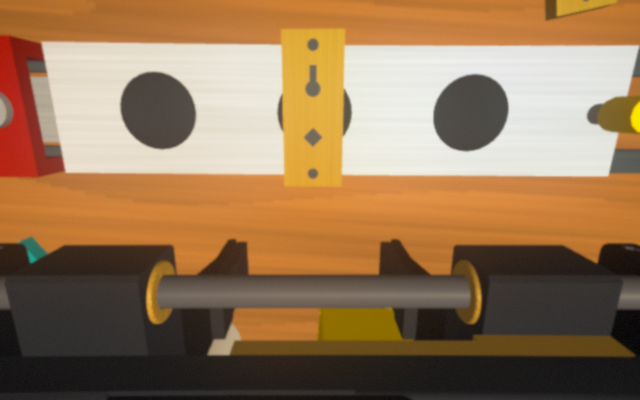

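```bash
cat >> h.py <<'E'
def tilt(c,x0,z=0.052,yaw=3.3,lo=(18,150,120),hi=(32,255,255)):
    hsv=cv2.cvtColor(np.ascontiguousarray(c['img']),cv2.COLOR_RGB2HSV); m=cv2.morphologyEx(cv2.inRange(hsv,lo,hi),cv2.MORPH_CLOSE,np.ones((9,9)))
    uv=proj(c,[[x0[0]/1e3,x0[1]/1e3,z]])[0]; l=cv2.connectedComponents(m)[1]; k=l[int(uv[1]),int(uv[0])]
    h=max(cv2.findContours((l==k).astype(np.uint8),cv2.RETR_EXTERNAL,cv2.CHAIN_APPROX_NONE)[0],key=cv2.contourArea)[:,0].astype(float)
    from scipy.optimize import least_squares
    T_=np.array(c['world_to_cam'])
    def model(p):
        t=np.linspace(-1,1,60); o=np.ones(60)
        E=np.r_[np.c_[55*t,22*o],np.c_[55*t,-22*o],np.c_[55*o,22*t],np.c_[-55*o,22*t]]
        X=R.from_euler('zyx',[p[3],p[4],p[5]],degrees=True).apply(np.c_[E,0*E[:,0]])+[p[0],p[1],p[2]]
        return proj(c,X/1000)
    from scipy.spatial import cKDTree
    def f(p):
        q=model(p); d=cKDTree(q).query(h)[0]; return np.minimum(d,3)
    r=least_squares(f,[x0[0],x0[1],z*1000,yaw,0,0],diff_step=1e-3,x_scale=[1,1,1,1,1,1])
    best=r
    for a in (-3,3):
        for b in (-3,3):
            r=least_squares(f,[x0[0],x0[1],z*1000,yaw,a,b],diff_step=1e-3)
            if r.cost<best.cost: best=r
    print('tilt fit xyz',best.x[:3].round(1),'yaw,pitch(long),roll',best.x[3:].round(1),'rms',round(np.sqrt(2*best.cost/len(h)),2))
E
python3 - <<'E'
from h import *
c=robot.camera('wrist'); tilt(c,(599.7,-19.8)); st()
E
```

```text
tilt fit xyz [600.  -20.1  49.8] yaw,pitch(long),roll [ 3.   1.8 13.3] rms 1.06
t 24.5 p [670.  -13.5 177.8] x [-0.998 -0.062  0.001] y [-0.062  0.998  0.   ] z [-0.001  0.    -1.   ] F [ 0.1  1.6 -0.9] w 65.4 g 0.0
```

>>> move_arm:
  series: "26 38 0 0 0 0;52 76 0 0 0 0;78 114 0 0 0 0;104 152 0 0 0 0;125 185 0 0 0 0;130 193 0 0 0 0;130 193 0 0 0 0;130 193 0 0 0 0"

```text
time: 25.17
position: [0.528, 0.172, 0.1783]
tool_rot: [-0.033, 0.999, -0.0, 0.0]
ft_force: [0.4, -0.7, -0.1]
grip_width: 0.065
grip_force: 0.0
```

>>> move_arm:
  series: "0 0 0 0 0 0;0 0 0 0 0 0;0 0 0 0 0 0;0 0 0 0 0 0"

```text
time: 25.5
position: [0.5298, 0.1699, 0.1779]
tool_rot: [-0.03, 1.0, -0.0, 0.0]
ft_force: [0.1, 0.1, -0.1]
grip_width: 0.0653
grip_force: 0.0
```

```bash
python3 - <<'E'
from h import *
o=st(); c=robot.camera('wrist'); save(c,'w12')
for b in brass(c,.014,(18,150,120),(32,255,255),800): print(b)
T(c,['plate1'])
tilt(c,(457,173),.014,18)
E
```

```text
t 25.5 p [529.8 169.9 177.9] x [-0.998 -0.061 -0.   ] y [-0.061  0.998 -0.   ] z [ 0. -0. -1.] F [ 0.1  0.1 -0.1] w 65.3 g 0.0
((40, 207, 69, 46), array([573.9, -46.2]), array([41.3, 57.6]), 12.0)
((280, 33, 78, 147), array([459.1, 170.2]), array([110.6,  44.9]), 15.0)
plate1 [([457.7, 174.3, 6.9], 0.82)]
tilt fit xyz [459.1 170.2  12.9] yaw,pitch(long),roll [15.   0.9  2. ] rms 0.66
```

```bash
cat >> h.py <<'E'
def edgefit(im,box):
    """subpixel quad of a near-upright brass plate in box (u0,v0,u1,v1): corners tl,tr,br,bl"""
    f=im.astype(float); s=f[:,:,0]*.5+f[:,:,1]*.5-f[:,:,2]   # brass is strongly yellow
    u0,v0,u1,v1=box; s=cv2.GaussianBlur(s,(3,3),0)
    def cross(line,rev):
        g=np.abs(np.diff(line)); i=int(np.argmax(g)); lo,hi=max(i-2,0),min(i+3,len(g)); w=g[lo:hi]
        return (w*(np.arange(lo,hi)+.5)).sum()/w.sum()
    def fit(P):
        P=np.array(P)
        for _ in range(4):
            v=cv2.fitLine(P.astype(np.float32),cv2.DIST_HUBER,0,.01,.01)[:,0]; d=np.abs((P-v[2:])@[-v[1],v[0]]); P=P[d<max(.35,np.median(d)*2.5)]
        return v
    L=[];Rr=[];Tt=[];Bb=[]
    for v in range(v0+14,v1-14): L.append((u0-8+cross(s[v,u0-8:u0+12],0),v)); Rr.append((u1-12+cross(s[v,u1-12:u1+9],0),v))
    for u in range(u0+12,u1-12): Tt.append((u,v0-8+cross(s[v0-8:v0+9,u],0))); Bb.append((u,v1-8+cross(s[v1-8:v1+9,u],0)))
    l,r,t,b=map(fit,(L,Rr,Tt,Bb))
    def X(a,b): A=np.array([a[:2],-b[:2]]).T; k=np.linalg.solve(A,b[2:]-a[2:]); return a[2:]+k[0]*a[:2]
    return np.array([X(l,t),X(r,t),X(r,b),X(l,b)],float)
def pnp(c,q):
    # image up = -x world, right = +y: tl=(-x,-y), tr=(-x,+y), br=(+x,+y), bl=(+x,-y)
    obj=np.array([[-55,-22,0],[-55,22,0],[55,22,0],[55,-22,0]],float)
    K=np.array(c['mtx']);D=np.array(c['distortion'],float); W=np.array(c['world_to_cam'])
    Xc=(W[:3,:3]@np.array([.6,0,.05])+W[:3,3])
    ok,rv,tv=cv2.solvePnP(obj/1000,q,K,D,flags=cv2.SOLVEPNP_ITERATIVE)
    Rm=W[:3,:3].T@cv2.Rodrigues(rv)[0]; p=W[:3,:3].T@(tv[:,0]-W[:3,3])
    e=proj(c,(obj/1000)@Rm.T+p)-q
    print('pnp xyz',(p*1000).round(1),'normal tilt deg: to +x',round(np.degrees(Rm[0,2]),2),'to +y',round(np.degrees(Rm[1,2]),2),'err',np.abs(e).max().round(2))
E
python3 - <<'E'
from h import *
o=st(); c=robot.camera('wrist')
def M(p,r): m=np.eye(4); m[:3,:3]=r; m[:3,3]=p; return m
Tn=M(np.array(o['position']),R.from_quat(o['tool_rot']).as_matrix())
ct=np.array(c['world_to_cam'])@Tn   # tool->cam
x=np.array([-.998,-.062,.001]);x/=np.linalg.norm(x); z=np.array([-.001,0,-1.]); z-=x*(z@x); z/=np.linalg.norm(z); y=np.cross(z,x)
c2=dict(c); c2['world_to_cam']=ct@np.linalg.inv(M(np.array([.6694,-.0134,.1776]),np.c_[x,y,z]))
im=cv2.imread('pics/w11.png')[:,:,::-1]
q=edgefit(im,(282,28,343,186)); print(q.round(2)); pnp(c2,q)
# edge profile
for v in (60,150): print(v,im[v,274:294].tolist()[::2],'|',im[v,334:354].tolist()[::2])
print((np.linalg.norm(q[0]-q[3])),np.linalg.norm(q[1]-q[2]))
print('ideal',proj(c2,[[.6004+a*.055*.9985-b*.022*.0545,-.0195+a*.055*.0545*1+b*.022,.052] for a,b in((-1,-1),(-1,1),(1,1),(1,-1))]).round(1).tolist())
E
```

```text
t 25.6 p [529.4 170.2 177.8] x [-0.998 -0.061  0.   ] y [-0.061  0.998 -0.   ] z [-0. -0. -1.] F [ 1.2 -0.1 -0.5] w 65.2 g 0.0
[[280.94  28.61]
 [344.29  28.1 ]
 [340.89 186.25]
 [284.18 186.03]]
pnp xyz [599.9 -19.7  51.6] normal tilt deg: to +x -0.86 to +y -2.28 err 0.36
60 [[236, 233, 221], [236, 234, 222], [236, 234, 222], [235, 230, 212], [229, 191, 121], [225, 174, 65], [227, 175, 64], [227, 175, 64], [227, 175, 63], [226, 174, 63]] | [[224, 175, 60], [225, 176, 63], [229, 180, 65], [226, 177, 62], [226, 180, 76], [233, 219, 171], [236, 235, 224], [235, 236, 225], [236, 236, 226], [236, 236, 227]]
150 [[237, 231, 217], [237, 231, 217], [237, 231, 218], [237, 232, 217], [236, 226, 199], [232, 188, 109], [229, 172, 64], [228, 171, 63], [227, 171, 62], [228, 171, 63]] | [[227, 171, 65], [228, 173, 65], [228, 173, 65], [227, 174, 73], [234, 213, 163], [240, 236, 223], [240, 238, 226], [240, 238, 226], [240, 238, 225], [241, 239, 226]]
157.45718615280995 158.1841515082227
ideal [[280.9, 28.6], [345.4, 29.1], [341.0, 186.7], [283.6, 186.3]]
```

>>> move_arm:
  series: "35 3 20 0 0 -6;70 5 40 0 0 -11.5;70 5 70 0 0 -11.5;70 5 98 0 0 -11.5;70 5 125 0 0 -11.5;70 5 140 0 0 -11.5;70 5 140 0 0 -11.5;70 5 140 0 0 -11.5"
  jaw: 0.8

```text
time: 26.32
position: [0.4586, 0.1714, 0.0374]
tool_rot: [-0.131, 0.991, 0.0, -0.001]
ft_force: [0.4, -0.9, -0.3]
grip_width: 0.0696
grip_force: 0.0
```

```bash
python3 - <<'E'
from h import *
st(); go(459.1,171.2,23.5,105)
E
```

```text
t 26.32 p [458.6 171.4  37.4] x [-0.966 -0.26   0.002] y [-0.26   0.966  0.   ] z [-0.002 -0.    -1.   ] F [ 0.4 -0.9 -0.3] w 69.6 g 0.0
go [-0.5 -0.3 13.9] [ 0.01 -0.1   0.07] dist 14.0 rows>= 1 q6 -1.7
```

>>> move_arm:
  series: "0 0 7 0 0 0;0 0 14 0 0 0;0 0 14 0 0 0;0 0 14 0 0 0"

```text
time: 26.65
position: [0.4589, 0.1716, 0.0242]
tool_rot: [-0.131, 0.991, -0.0, 0.0]
ft_force: [0.4, -0.4, 0.4]
grip_width: 0.0697
grip_force: 0.0
```

>>> move_arm:
  series: "0 0 0 0 0 0;0 0 0 0 0 0;0 0 0 0 0 0;0 0 0 0 0 0;0 0 0 0 0 0;0 0 0 0 0 0;0 0 0 0 0 0"
  jaw: 0
  newtons: 35

```text
time: 27.23
position: [0.4589, 0.1716, 0.0241]
tool_rot: [-0.131, 0.991, 0.0, 0.0]
ft_force: [1.1, -0.2, 2.7]
grip_width: 0.0436
grip_force: 35.0
```

```bash
python3 - <<'E'
from h import *
st(); go(594.2,108.3,93.5,93.1)
E
```

```text
t 27.23 p [458.9 171.6  24.1] x [-0.966 -0.26  -0.   ] y [-0.26   0.966 -0.   ] z [ 0.  0. -1.] F [ 1.1 -0.2  2.7] w 43.6 g 35.0
go [-114.2  -96.4  -69.4] [0.000e+00 1.000e-02 1.199e+01] dist 165.0 rows>= 4 q6 -1.7
```

>>> move_arm:
  series: "0 0 -35 0 0 0;0 0 -69 0 0 0;-25 -21 -69 0 0 4;-55 -46 -69 0 0 9;-85 -72 -69 0 0 12;-105 -89 -69 0 0 12;-114 -96 -69 0 0 12;-114 -96 -69 0 0 12"

```text
time: 27.9
position: [0.5973, 0.1068, 0.0927]
tool_rot: [-0.026, 1.0, -0.0, 0.002]
ft_force: [0.2, 0.1, -2.8]
grip_width: 0.0436
grip_force: 35.0
```

>>> move_arm:
  series: "0 0 9 0 0 0;0 0 18 0 0 0;0 0 27 0 0 0;0 0 27 0 0 0;0 0 27 0 0 0;0 0 27 0 0 0;0 0 27 0 0 0;0 0 27 0 0 0"

```text
time: 28.57
position: [0.5942, 0.1087, 0.0664]
tool_rot: [-0.027, 1.0, -0.0, 0.001]
ft_force: [0.1, 0.1, -2.0]
grip_width: 0.0435
grip_force: 35.0
```

```bash
python3 - <<'E'
from h import *
st(); go(594.0,108.3,62.3,93.1)
E
```

```text
t 28.57 p [594.2 108.7  66.4] x [-0.999 -0.054 -0.001] y [-0.054  0.999 -0.   ] z [ 0.001 -0.    -1.   ] F [ 0.1  0.1 -2. ] w 43.5 g 35.0
go [ 0.2 -0.4  4.1] [-0.    0.06  0.  ] dist 4.0 rows>= 1 q6 -1.63
```

>>> move_arm:
  series: "0.2 -0.4 2 0 0 0;0.2 -0.4 3 0 0 0;0.2 -0.4 4 0 0 0;0.2 -0.4 4 0 0 0;0.2 -0.4 4 0 0 0"

```text
time: 28.98
position: [0.5937, 0.1081, 0.0621]
tool_rot: [-0.027, 1.0, -0.0, 0.0]
ft_force: [-0.6, 0.4, -1.8]
grip_width: 0.0437
grip_force: 35.0
```

>>> move_arm:
  series: "0 0 0.3 0 0 0;0 0 0.5 0 0 0;0 0 0.5 0 0 0;0 0 0.5 0 0 0"

```text
time: 29.32
position: [0.5938, 0.1081, 0.0619]
tool_rot: [-0.027, 1.0, -0.0, 0.0]
ft_force: [-1.3, -1.0, 3.8]
grip_width: 0.0438
grip_force: 35.0
```

>>> move_arm:
  series: "0 0 0 0 0 0;0 0 0 0 0 0;0 0 0 0 0 0;0 0 0 0 0 0;0 0 0 0 0 0"
  jaw: 0.75

```text
time: 29.73
position: [0.5937, 0.1082, 0.0613]
tool_rot: [-0.027, 1.0, 0.0, 0.0]
ft_force: [0.9, -0.9, 0.3]
grip_width: 0.0636
grip_force: 0.0
```

>>> move_arm:
  series: "0 0 -10 0 0 0;0 0 -30 0 0 0;0 0 -60 0 0 0;0 0 -95 0 0 0;-20 0 -117 0 0 0;-55 0 -117 0 0 0;-70 0 -117 0 0 0;-70 0 -117 0 0 0"

```text
time: 30.4
position: [0.6678, 0.1117, 0.1806]
tool_rot: [-0.027, 1.0, -0.0, 0.004]
ft_force: [0.9, 0.3, 1.0]
grip_width: 0.0653
grip_force: 0.0
```

>>> move_arm:
  series: "0 0 0 0 0 0;0 0 0 0 0 0;0 0 0 0 0 0;0 0 0 0 0 0;0 0 0 0 0 0"

```text
time: 30.82
position: [0.6627, 0.112, 0.1783]
tool_rot: [-0.027, 1.0, -0.0, -0.001]
ft_force: [-0.2, 0.0, 0.1]
grip_width: 0.0651
grip_force: 0.0
```

```bash
cat >> h.py <<'E'
def plates(c):
    hsv=cv2.cvtColor(np.ascontiguousarray(c['img']),cv2.COLOR_RGB2HSV); m=cv2.morphologyEx(cv2.inRange(hsv,(18,150,120),(32,255,255)),cv2.MORPH_CLOSE,np.ones((7,7)))
    n,l,s,ce=cv2.connectedComponentsWithStats(m)
    for k in range(1,n):
        x,y,w,h,a=s[k]
        if 5000<a<14000 and y>8 and y+h<235 and x>8 and x+w<632: 
            print('plate',s[k].tolist(),end=' '); pnp(c,edgefit(c['img'],(x+1,y,x+w-3,y+h-1)))
E
python3 - <<'E'
from h import *
st(); c=robot.camera('wrist'); save(c,'w13'); plates(c); domes(c)
E
```

```text
t 30.82 p [662.7 112.  178.3] x [-0.999 -0.054  0.001] y [-0.054  0.999  0.   ] z [-0.001 -0.    -1.   ] F [-0.2  0.   0.1] w 65.1 g 0.0
plate [97, 28, 81, 158, 9092] pnp xyz [598.3 -15.1  54.7] normal tilt deg: to +x -6.96 to +y 10.6 err 2.34
plate [281, 30, 65, 158, 8727] pnp xyz [594.  106.7  51.4] normal tilt deg: to +x 0.31 to +y -0.77 err 0.38
dome (0, 74, 37, 75) [ 609.6 -130.2] area ratio 0.43
dome (545, 0, 77, 33) [514.  301.1] area ratio 0.31
dome (471, 0, 100, 169) [571.6 267.9] area ratio 2.44
```

>>> move_arm:
  series: "19 -35 0 0 0 0;38 -70 0 0 0 0;58 -105 0 0 0 0;77 -140 0 0 0 0;97 -175 0 0 0 0;116 -210 0 0 0 0;133 -241 0 0 0 0;141 -255 0 0 0 0"

```text
time: 31.53
position: [0.5346, -0.1538, 0.1787]
tool_rot: [-0.025, 1.0, -0.001, -0.0]
ft_force: [0.3, 0.1, -0.5]
grip_width: 0.0651
grip_force: 0.0
```

>>> move_arm:
  series: "0 0 0 0 0 0;0 0 0 0 0 0;0 0 0 0 0 0;0 0 0 0 0 0;0 0 0 0 0 0"

```text
time: 31.95
position: [0.537, -0.1489, 0.1784]
tool_rot: [-0.028, 1.0, 0.0, 0.0]
ft_force: [-1.0, 0.3, -0.4]
grip_width: 0.0652
grip_force: 0.0
```

```bash
python3 - <<'E'
from h import *
st(); c=robot.camera('wrist'); save(c,'w14')
for b in brass(c,.014,(18,150,120),(32,255,255),800): print(b)
hsv=cv2.cvtColor(np.ascontiguousarray(c['img']),cv2.COLOR_RGB2HSV); m=cv2.inRange(hsv,(23,215,150),(30,255,255))
for k in cv2.findContours(m,cv2.RETR_EXTERNAL,cv2.CHAIN_APPROX_NONE)[0]:
    if cv2.contourArea(k)>300:
        w=ray(c,k[:,0],.114)*1000; i=w[:,1].argmax(); print('yel',cv2.boundingRect(k),'max y',w[i].round(1),'x range',w[:,0].min().round(1),w[:,0].max().round(1))
T(c,['lever_grip','lever_axis'],2)
c=robot.camera('scene'); T(c,['lever_grip','lever_axis'],2)
E
```

```text
t 31.95 p [ 537.  -148.9  178.4] x [-0.998 -0.056 -0.   ] y [-0.056  0.998  0.   ] z [ 0.  0. -1.] F [-1.   0.3 -0.4] w 65.2 g 0.0
((235, 342, 163, 11), array([ 694.7, -139.1]), array([ 11.7, 161.1]), 3.2)
((439, 220, 61, 55), array([580.7,  -4.7]), array([53.2, 51. ]), 3.7)
((0, 90, 161, 160), array([ 543.2, -354.2]), array([133.8, 139.2]), 80.0)
((262, 32, 73, 145), array([ 465.5, -165.4]), array([110.7,  45. ]), 10.9)
yel (0, 166, 150, 27) max y [ 510.6 -248.2  114. ] x range 503.1 523.3
lever_grip [([513.7, -288.7, 101.4], 0.81)]
lever_axis []
lever_grip [([513.6, -285.1, 102.3], 0.83)]
lever_axis [([522.8, -370.3, 101.6], 0.62), ([600.6, -19.9, 42.4], 0.44)]
```

>>> move_arm:
  series: "38 -6 0 0 0 -3;76 -12 0 0 0 -7.7;106 -17 0 0 0 -7.7;106 -17 35 0 0 -7.7;106 -17 70 0 0 -7.7;106 -17 105 0 0 -7.7;106 -17 130 0 0 -7.7;106 -17 130 0 0 -7.7"
  jaw: 0.8

```text
time: 32.92
position: [0.4294, -0.1717, 0.0447]
tool_rot: [-0.094, 0.996, 0.003, -0.003]
ft_force: [-0.9, -0.8, 0.2]
grip_width: 0.0695
grip_force: 0.0
```

```bash
python3 - <<'E'
from h import *
st(); go(432.1,-171.8,23.8,100.9)
E
```

```text
t 32.92 p [ 429.4 -171.7   44.7] x [-0.982 -0.187  0.006] y [-0.187  0.982  0.006] z [-0.007  0.005 -1.   ] F [-0.9 -0.8  0.2] w 69.5 g 0.0
go [-2.7 -0.7 20.9] [ 0.35 -0.33 -0.15] dist 21.0 rows>= 1 q6 -2.38
```

>>> move_arm:
  series: "0 0 12 0 0 0;0 0 24 0 0 0;0 0 24 0 0 0;0 0 24 0 0 0"

```text
time: 33.25
position: [0.432, -0.1731, 0.0252]
tool_rot: [-0.094, 0.996, -0.0, 0.0]
ft_force: [-0.7, -0.3, 0.4]
grip_width: 0.0694
grip_force: 0.0
```

>>> move_arm:
  series: "0 0 0 0 0 0;0 0 0 0 0 0;0 0 0 0 0 0;0 0 0 0 0 0;0 0 0 0 0 0;0 0 0 0 0 0;0 0 0 0 0 0"
  jaw: 0
  newtons: 25

```text
time: 33.83
position: [0.4312, -0.1725, 0.0249]
tool_rot: [-0.094, 0.996, 0.0, -0.0]
ft_force: [-0.6, 2.1, 6.2]
grip_width: 0.0437
grip_force: 24.9
```

>>> move_arm:
  series: "-2 10 0 0 0 0;-4 20 0 0 0 0;-6 30 0 0 0 0;-8 40 0 0 0 0;-10 50 0 0 0 0;-12 60 0 0 0 0;-13 66 0 0 0 0;-13 66 0 0 0 0"

```text
time: 34.5
position: [0.4327, -0.1043, 0.0249]
tool_rot: [-0.094, 0.996, -0.0, 0.001]
ft_force: [4.0, 3.4, 6.1]
grip_width: 0.0439
grip_force: 24.8
```

```bash
python3 - <<'E'
from h import *
st()
E
```

```text
t 34.5 p [ 432.7 -104.3   24.9] x [-0.982 -0.188 -0.002] y [-0.188  0.982 -0.001] z [ 0.002 -0.    -1.   ] F [4.  3.4 6.1] w 43.9 g 24.8
```

>>> move_arm:
  series: "0 0 0 0 0 0;0 0 0 0 0 0;0 0 0 0 0 0;0 0 0 0 0 0;0 0 0 0 0 0"
  jaw: 0.8

```text
time: 34.92
position: [0.4316, -0.1055, 0.0242]
tool_rot: [-0.094, 0.996, 0.0, -0.0]
ft_force: [0.6, -0.0, 0.3]
grip_width: 0.0665
grip_force: 0.0
```

>>> move_arm:
  series: "0 0 -35 0 0 0;0 0 -70 0 0 0;-25 0 -105 0 0 0;-50 0 -135 0 0 0;-80 0 -153 0 0 0;-106 0 -153 0 0 0;-106 0 -153 0 0 0;-106 0 -153 0 0 0"

```text
time: 35.58
position: [0.5367, -0.0857, 0.1775]
tool_rot: [-0.095, 0.996, -0.0, 0.0]
ft_force: [-0.7, 0.0, -0.0]
grip_width: 0.0695
grip_force: 0.0
```

>>> move_arm:
  series: "0 0 0 0 0 0;0 0 0 0 0 0;0 0 0 0 0 0;0 0 0 0 0 0;0 0 0 0 0 0"

```text
time: 36.0
position: [0.5354, -0.086, 0.1771]
tool_rot: [-0.094, 0.996, 0.0, -0.001]
ft_force: [0.4, 0.4, 0.1]
grip_width: 0.0694
grip_force: 0.0
```

```bash
python3 - <<'E'
from h import *
st(); c=robot.camera('wrist'); save(c,'w15')
for b in brass(c,.014,(18,150,120),(32,255,255),800):
    print(b)
    if 105<max(b[2])<115: go(b[1][0],b[1][1]+1,23.8,b[3]+90 if b[2][0]>b[2][1] else b[3])
E
```

```text
t 36.0 p [535.4 -86.  177.1] x [-0.982 -0.187  0.001] y [-0.187  0.982  0.001] z [-0.001  0.    -1.   ] F [0.4 0.4 0.1] w 69.4 g 0.0
((344, 308, 57, 34), array([654.2,  -6.8]), array([36.6, 54. ]), 10.8)
((355, 226, 62, 49), array([578.9, -11.7]), array([47.8, 50. ]), 3.7)
((0, 117, 61, 34), array([ 530.3, -330.1]), array([25.3, 49.9]), 6.2)
((286, 39, 57, 140), array([467.3, -98.7]), array([110.5,  44.3]), 12.0)
go [ 69.2   1.2 153.5] [ 0.02 -0.04 -1.25] dist 168.0 rows>= 5 q6 -2.12
```

>>> move_arm:
  series: "35 1 10 0 0 -1;69 1 30 0 0 -1.2;69 1 65 0 0 -1.2;69 1 100 0 0 -1.2;69 1 130 0 0 -1.2;69 1 148 0 0 -1.2;69 1 153 0 0 -1.2;69 1 153 0 0 -1.2"

```text
time: 36.72
position: [0.4673, -0.0976, 0.0237]
tool_rot: [-0.104, 0.995, 0.001, -0.001]
ft_force: [-0.4, -0.0, 0.3]
grip_width: 0.0698
grip_force: 0.0
```

>>> move_arm:
  series: "0 0 0 0 0 0;0 0 0 0 0 0;0 0 0 0 0 0"

```text
time: 36.97
position: [0.4688, -0.0981, 0.0252]
tool_rot: [-0.104, 0.995, -0.0, 0.001]
ft_force: [-0.1, -0.2, -0.6]
grip_width: 0.0698
grip_force: 0.0
```

>>> move_arm:
  series: "0 0 0 0 0 0;0 0 0 0 0 0;0 0 0 0 0 0;0 0 0 0 0 0;0 0 0 0 0 0;0 0 0 0 0 0;0 0 0 0 0 0"
  jaw: 0
  newtons: 35

```text
time: 37.55
position: [0.468, -0.0976, 0.0245]
tool_rot: [-0.104, 0.995, 0.0, -0.0]
ft_force: [0.5, 2.3, 2.3]
grip_width: 0.0436
grip_force: 35.0
```

```bash
python3 - <<'E'
from h import *
st(); go(607.9,-141.1,94,93.1)
E
```

```text
t 37.55 p [468.  -97.6  24.5] x [-0.978 -0.208  0.   ] y [-0.208  0.978  0.   ] z [-0.  0. -1.] F [0.5 2.3 2.3] w 43.6 g 35.0
go [-127.8  -71.6  -69.5] [ 0.02 -0.01  8.88] dist 162.0 rows>= 4 q6 -2.22
```

>>> move_arm:
  series: "0 0 -35 0 0 0;0 0 -70 0 0 0;-30 -17 -70 0 0 4;-65 -36 -70 0 0 8.9;-95 -53 -70 0 0 8.9;-115 -64 -70 0 0 8.9;-128.5 -71.7 -70 0 0 8.9;-128.5 -71.7 -70 0 0 8.9"

```text
time: 38.22
position: [0.6125, -0.143, 0.0941]
tool_rot: [-0.027, 1.0, -0.001, 0.002]
ft_force: [0.5, -0.2, -3.2]
grip_width: 0.0438
grip_force: 35.0
```

>>> move_arm:
  series: "0 0 9 0 0 0;0 0 18 0 0 0;0 0 27 0 0 0;0 0 27 0 0 0;0 0 27 0 0 0;0 0 27 0 0 0;0 0 27 0 0 0;0 0 27 0 0 0"

```text
time: 38.88
position: [0.609, -0.1414, 0.068]
tool_rot: [-0.027, 1.0, -0.0, 0.0]
ft_force: [0.0, -1.2, -3.1]
grip_width: 0.0438
grip_force: 35.0
```

```bash
python3 - <<'E'
from h import *
st(); go(608.6,-141.1,62.7,93.1)
E
```

```text
t 38.88 p [ 609.  -141.4   68. ] x [-0.999 -0.054 -0.001] y [-0.054  0.999 -0.   ] z [ 0.001 -0.    -1.   ] F [ 0.  -1.2 -3.1] w 43.8 g 35.0
go [0.4 0.3 5.3] [-0.03  0.05 -0.01] dist 5.0 rows>= 1 q6 -2.03
```

>>> move_arm:
  series: "0.4 0.3 2 0 0 0;0.4 0.3 4 0 0 0;0.4 0.3 5 0 0 0;0.4 0.3 5 0 0 0;0.4 0.3 5 0 0 0"

```text
time: 39.3
position: [0.6082, -0.1409, 0.0625]
tool_rot: [-0.027, 1.0, 0.0, -0.0]
ft_force: [0.1, 0.9, -3.0]
grip_width: 0.0436
grip_force: 35.0
```

>>> move_arm:
  series: "0 0 0.3 0 0 0;0 0 0.6 0 0 0;0 0 0.6 0 0 0;0 0 0.6 0 0 0"

```text
time: 39.63
position: [0.6083, -0.1409, 0.0624]
tool_rot: [-0.027, 1.0, -0.0, 0.0]
ft_force: [-2.0, 0.3, 3.4]
grip_width: 0.0435
grip_force: 35.0
```

>>> move_arm:
  series: "0 0 0 0 0 0;0 0 0 0 0 0;0 0 0 0 0 0;0 0 0 0 0 0;0 0 0 0 0 0"
  jaw: 0.75

```text
time: 40.05
position: [0.6085, -0.1411, 0.0617]
tool_rot: [-0.027, 1.0, -0.0, 0.0]
ft_force: [-0.4, 0.7, -0.5]
grip_width: 0.0638
grip_force: 0.0
```

>>> move_arm:
  series: "0 0 -10 0 0 0;0 0 -30 0 0 0;0 0 -60 0 0 0;0 0 -95 0 0 0;-20 0 -117 0 0 0;-55 0 -117 0 0 0;-70 0 -117 0 0 0;-70 0 -117 0 0 0"

```text
time: 40.72
position: [0.6821, -0.1375, 0.1809]
tool_rot: [-0.027, 1.0, -0.001, 0.003]
ft_force: [0.5, 0.4, -0.2]
grip_width: 0.0655
grip_force: 0.0
```

>>> move_arm:
  series: "0 0 0 0 0 0;0 0 0 0 0 0;0 0 0 0 0 0;0 0 0 0 0 0;0 0 0 0 0 0"

```text
time: 41.13
position: [0.6774, -0.1373, 0.1787]
tool_rot: [-0.027, 1.0, 0.0, -0.001]
ft_force: [1.2, -0.5, 0.1]
grip_width: 0.0652
grip_force: 0.0
```

```bash
python3 - <<'E'
from h import *
st(); c=robot.camera('wrist'); save(c,'w16'); plates(c)
E
```

```text
t 41.13 p [ 677.4 -137.3  178.7] x [-0.999 -0.053  0.001] y [-0.053  0.999  0.   ] z [-0.001  0.    -1.   ] F [ 1.2 -0.5  0.1] w 65.2 g 0.0
plate [445, 25, 80, 160, 9189] pnp xyz [600.  -20.2  52.2] normal tilt deg: to +x -0.42 to +y -1.13 err 0.06
plate [282, 28, 64, 158, 8748] pnp xyz [ 607.5 -142.    51.7] normal tilt deg: to +x -0.68 to +y 4.38 err 0.39
```

>>> move_arm:
  series: "0 40 0 0 0 0;0 80 0 0 0 0;0 115 0 0 0 0;0 125 0 0 0 0;0 125 0 0 0 0;0 125 0 0 0 0;0 125 0 0 0 0;0 125 0 0 0 0"

```text
time: 41.85
position: [0.6718, -0.0143, 0.1789]
tool_rot: [-0.026, 1.0, -0.0, 0.0]
ft_force: [0.4, 0.4, -0.5]
grip_width: 0.0654
grip_force: 0.0
```

```bash
python3 - <<'E'
from h import *
st(); c=robot.camera('wrist'); save(c,'w17'); plates(c)
E
```

```text
t 41.85 p [671.8 -14.3 178.9] x [-0.999 -0.052 -0.   ] y [-0.052  0.999 -0.001] z [ 0.    -0.001 -1.   ] F [ 0.4  0.4 -0.5] w 65.4 g 0.0
plate [281, 24, 64, 159, 8774] pnp xyz [599.7 -19.7  51.5] normal tilt deg: to +x -0.84 to +y -1.51 err 0.4
plate [449, 25, 82, 159, 9086] pnp xyz [594.1 106.4  51.8] normal tilt deg: to +x -0.38 to +y 0.25 err 0.08
plate [101, 26, 84, 159, 9315] pnp xyz [ 605.1 -137.4   57.3] normal tilt deg: to +x -11.21 to +y 12.02 err 2.33
```

>>> move_arm:
  series: "0 -40 0 0 0 0;0 -80 0 0 0 0;0 -120 0 0 0 0;0 -160 0 0 0 0;0 -200 0 0 0 0;0 -235 0 0 0 0;0 -248 0 0 0 0;0 -248 0 0 0 0"

```text
time: 42.57
position: [0.6842, -0.266, 0.1786]
tool_rot: [-0.024, 1.0, -0.001, 0.0]
ft_force: [0.5, -0.3, 0.1]
grip_width: 0.0653
grip_force: 0.0
```

>>> move_arm:
  series: "0 0 0 0 0 0;0 0 0 0 0 0;0 0 0 0 0 0;0 0 0 0 0 0;0 0 0 0 0 0"

```text
time: 42.98
position: [0.6851, -0.2582, 0.179]
tool_rot: [-0.028, 1.0, 0.0, -0.0]
ft_force: [0.2, -1.4, -0.7]
grip_width: 0.065
grip_force: 0.0
```

```bash
python3 - <<'E'
from h import *
st(); c=robot.camera('wrist'); save(c,'w18'); plates(c); T(c,['lever_grip','lever_axis','bracket_hole'],2)
for b in redblob(c): print('red',b[0],ray(c,b[1],.086)*1000)
E
```

```text
t 42.98 p [ 685.1 -258.2  179. ] x [-0.998 -0.056  0.   ] y [-0.056  0.998  0.   ] z [-0.  0. -1.] F [ 0.2 -1.4 -0.7] w 65.0 g 0.0
plate [442, 26, 82, 159, 9001] pnp xyz [ 607.7 -142.6   52.1] normal tilt deg: to +x 0.15 to +y 1.24 err 0.11
lever_grip []
lever_axis []
bracket_hole []
red [298, 37, 61, 139, 6449] [[ 609.87111778 -255.14486761   86.        ]]
red [316, 94, 27, 29, 619] [[ 612.81423899 -253.59341183   86.        ]]
```

>>> move_arm:
  series: "13 -23 0 0 0 0;26 -46 0 0 0 0;39 -70 0 0 0 0;39 -70 0 0 0 0;39 -70 0 0 0 0;39 -70 0 0 0 0;39 -70 0 0 0 0;39 -70 0 0 0 0"

```text
time: 43.85
position: [0.6502, -0.3307, 0.1788]
tool_rot: [-0.028, 1.0, 0.0, -0.0]
ft_force: [0.5, -0.8, -0.7]
grip_width: 0.0651
grip_force: 0.0
```

```bash
cat > lev.py <<'E'
from h import *
o=st(); c=robot.camera('wrist'); save(c,'lev%d'%(o['time']*100)); im=np.ascontiguousarray(c['img'])
hsv=cv2.cvtColor(im,cv2.COLOR_RGB2HSV)
def comps(m,amin):
    for k in cv2.findContours(m,cv2.RETR_EXTERNAL,cv2.CHAIN_APPROX_NONE)[0]:
        a=cv2.contourArea(k)
        if a>amin: yield k,a
for name,lo,hi,z in (('lever',(22,200,150),(32,255,255),.114),('pipe',(0,0,110),(180,45,255),.08)):
    m=cv2.inRange(hsv,lo,hi)
    if name=='pipe': m[238:]=0
    m=cv2.morphologyEx(m,cv2.MORPH_OPEN,np.ones((3,3)))
    for k,a in comps(m,500):
        w=(ray(c,k[:,0],z)[:,:2]*1000).astype(np.float32); r=cv2.minAreaRect(w)
        print(name,cv2.boundingRect(k),int(a),np.round(r[0],1),np.round(r[1],1),round(r[2],1),'col',im[k[:,0,1],k[:,0,0]].mean(0).astype(int))
T(c,['lever_grip','lever_axis'],2)
E
python3 lev.py
```

```text
t 43.85 p [ 650.2 -330.7  178.8] x [-0.998 -0.055  0.   ] y [-0.055  0.998  0.   ] z [-0.  0. -1.] F [ 0.5 -0.8 -0.7] w 65.1 g 0.0
pipe (231, 102, 30, 136) 1500 [ 623.9 -380.2] [ 8.6 95.1] 82.6 col [196 186 163]
pipe (442, 95, 97, 120) 8658 [ 603.9 -217. ] [79.8 54.8] 3.1 col [211 202 188]
pipe (588, 94, 52, 121) 4587 [ 598.9 -125.6] [79.9 35.3] 3.2 col [230 227 211]
pipe (220, 0, 55, 25) 795 [ 524.7 -379. ] [13.  32.5] 3.3 col [171 166 145]
lever_grip []
lever_axis []
```

>>> move_arm:
  series: "35 0 0 0 0 0;68 0 0 0 0 0;68 0 0 0 0 0;68 0 0 0 0 0;68 0 0 0 0 0;68 0 0 0 0 0;68 0 0 0 0 0"

```text
time: 44.58
position: [0.5831, -0.3358, 0.1791]
tool_rot: [-0.027, 1.0, -0.001, 0.001]
ft_force: [-0.2, -0.2, -0.7]
grip_width: 0.0653
grip_force: 0.0
```

```bash
python3 lev.py; python3 - <<'E'
import cv2,glob
f=sorted(glob.glob('pics/lev*.png'))[-1]; im=cv2.imread(f)[:,:,::-1]
for v in range(30,240,30): print(v,[tuple(int(x) for x in im[v,u]) for u in range(180,420,12)])
E
```

```text
t 44.58 p [ 583.1 -335.8  179.1] x [-0.998 -0.055 -0.001] y [-0.055  0.998 -0.001] z [ 0.001 -0.001 -1.   ] F [-0.2 -0.2 -0.7] w 65.3 g 0.0
lever (259, 101, 219, 35) 5200 [ 515.4 -310.4] [ 13.8 122. ] 5.6 col [243 180   0]
pipe (442, 177, 85, 61) 4204 [ 572.3 -220.1] [43.6 56.4] 3.2 col [206 198 182]
pipe (586, 176, 54, 62) 2854 [ 567.  -126.2] [43.8 37.8] 3.3 col [228 224 208]
lever_grip [([511.2, -288.8, 104.0], 0.7)]
lever_axis [([520.9, -366.9, 99.7], 0.66)]
30 [(194, 120, 49), (190, 117, 48), (194, 120, 49), (194, 122, 49), (196, 122, 52), (178, 112, 44), (195, 130, 37), (215, 139, 46), (205, 129, 50), (206, 130, 51), (208, 131, 54), (207, 129, 51), (197, 122, 49), (198, 124, 50), (203, 126, 54), (204, 127, 52), (205, 126, 51), (206, 128, 51), (206, 129, 51), (208, 129, 52)]
60 [(195, 121, 50), (195, 122, 49), (197, 123, 52), (199, 124, 51), (204, 128, 53), (157, 105, 31), (211, 141, 38), (234, 164, 39), (236, 186, 51), (237, 191, 58), (236, 183, 49), (236, 169, 42), (206, 128, 51), (203, 125, 49), (202, 126, 50), (200, 124, 50), (198, 122, 49), (195, 121, 47), (196, 122, 51), (
[... 926 characters left out ...]
 48), (206, 126, 52), (205, 127, 52), (203, 127, 52)]
180 [(217, 135, 57), (218, 136, 58), (218, 135, 57), (220, 138, 59), (183, 123, 39), (228, 158, 43), (239, 177, 50), (241, 196, 56), (238, 189, 51), (240, 178, 48), (206, 131, 53), (207, 129, 54), (207, 130, 53), (207, 130, 55), (208, 130, 55), (208, 130, 55), (118, 106, 90), (112, 49, 23), (122, 49, 27), (122, 51, 27)]
210 [(206, 128, 52), (207, 130, 55), (209, 131, 57), (212, 133, 58), (214, 135, 59), (138, 114, 95), (209, 191, 165), (210, 200, 175), (221, 142, 60), (222, 141, 60), (221, 139, 58), (221, 139, 55), (216, 135, 56), (215, 134, 58), (212, 133, 57), (212, 132, 58), (107, 93, 80), (202, 190, 167), (214, 50, 28), (212, 55, 37)]
```

```bash
ls pics | grep lev; python3 - <<'E'
from h import *
o=st(); c=robot.camera('wrist')
def M(p,r): m=np.eye(4); m[:3,:3]=r; m[:3,3]=p; return m
def mk(x,z): x=np.array(x)/np.linalg.norm(x); z=np.array(z,float); z-=x*(z@x); z/=np.linalg.norm(z); return np.c_[x,np.cross(z,x),z]
ct=np.array(c['world_to_cam'])@M(np.array(o['position']),R.from_quat(o['tool_rot']).as_matrix())
def pose(p,x,z): d=dict(c); d['world_to_cam']=ct@np.linalg.inv(M(np.array(p)/1000,mk(x,z))); return d
def edges(img,cam,rows,u0,u1,cond,z,lab):
    L=[];Rr=[]
    for v in rows:
        m=cond(img[v,u0:u1].astype(int)); i=np.flatnonzero(m)
        if len(i)<8: continue
        # longest run
        g=np.split(i,np.flatnonzero(np.diff(i)>3)+1); r=max(g,key=len); L.append((u0+r[0],v)); Rr.append((u0+r[-1],v))
    for n,P in (('L',L),('R',Rr)):
        w=(ray(cam,P,z)[:,:2]*1000).astype(np.float32); f=cv2.fitLine(w,cv2.DIST_HUBER,0,.01,.01)[:,0]
        a=np.degrees(np.arctan2(f[1],f[0])); a=(a+90)%180-90; print(lab,n,len(P),P[0],P[-1],'angle',round(float(a),2),'pt',f[2:].round(1))
sat=lambda p:(p.max(1)-p.min(1))<75
im=cv2.imread('pics/lev4385.png')[:,:,::-1]; c1=pose([650.2,-330.7,178.8],[-.998,-.055,0],[0,0,-1.])
edges(im,c1,range(110,236),200,300,sat,.08,'pipe')
# brass body in current picture (hue/brightness): sat with blue<80 and r-g<60
im2=c['img']; bod=lambda p:((p[:,0]-p[:,1])<76)&(p[:,0]>180)&(p[:,2]<90)
edges(im2,c,list(range(40,86)),215,340,bod,.08,'body')
w4=cv2.imread('pics/w4.png')[:,:,::-1]; edges(w4,pose([678,-245.5,180.8],[-.998,-.059,-.002],[.002,-.003,-1]),range(70,235),80,170,sat,.08,'pipe w4')
# lever long edges
yel=lambda p:(p[:,0]>200)&(p[:,1]>150)&(p[:,2]<30)
top=[];bot=[]
for u in range(300,465,2):
    col=im2[80:150,u].astype(int); i=np.flatnonzero(yel(col)); 
    if len(i)>5: top.append((u,80+i[0])); bot.append((u,80+i[-1]))
for n,P in (('top',top),('bot',bot)):
    f=cv2.fitLine((ray(c,P,.114)[:,:2]*1000).astype(np.float32),cv2.DIST_HUBER,0,.01,.01)[:,0]; print('lever',n,len(P),round(float(np.degrees(np.arctan2(f[1],f[0])))%180,2),f[2:].round(1),P[0],P[-1])
E
```

```text
lev4385.png
lev4458.png
t 44.73 p [ 582.5 -335.6  178.8] x [-0.999 -0.055 -0.   ] y [-0.055  0.999 -0.   ] z [ 0. -0. -1.] F [0.5 0.7 0.4] w 65.5 g 0.0
pipe L 126 (np.int64(233), 110) (np.int64(217), 235) angle -8.01 pt [ 624.6 -394.1]
pipe R 126 (np.int64(268), 110) (np.int64(248), 235) angle -8.19 pt [ 623.4 -371.3]
body L 46 (np.int64(247), 40) (np.int64(247), 85) angle 3.62 pt [ 485.2 -384.2]
body R 46 (np.int64(305), 40) (np.int64(308), 85) angle -13.63 pt [ 483.7 -337.7]
pipe w4 L 165 (np.int64(110), 70) (np.int64(103), 234) angle -8.01 pt [ 644.5 -389.1]
pipe w4 R 165 (np.int64(151), 70) (np.int64(139), 234) angle -8.1 pt [ 642.9 -363.7]
lever top 83 95.52 [ 507.5 -302.9] (300, np.int64(108)) (464, np.int64(102))
lever bot 83 95.57 [ 521.7 -301.4] (300, np.int64(136)) (464, np.int64(128))
```

>>> move_arm:
  series: "20 16 0 0 0 7;40 32 0 0 0 14;60 48 0 0 0 21;66 52 0 0 0 28;66 52 0 0 0 35;66 52 0 0 0 42;66 52 0 0 0 44;66 52 0 0 0 44"
  jaw: 0.6

```text
time: 45.45
position: [0.5133, -0.2873, 0.179]
tool_rot: [0.35, 0.937, -0.0, 0.0]
ft_force: [-0.0, -0.6, 0.0]
grip_width: 0.0522
grip_force: 0.0
```

>>> move_arm:
  series: "0 0 0 0 0 7;0 0 0 0 0 14;0 0 0 0 0 21;0 0 0 0 0 28;0 0 0 0 0 35;0 0 0 0 0 42;0 0 0 0 0 43.6;0 0 0 0 0 43.6"

```text
time: 46.12
position: [0.5133, -0.2874, 0.1789]
tool_rot: [0.672, 0.74, -0.0, 0.0]
ft_force: [0.6, -1.0, 0.0]
grip_width: 0.0519
grip_force: 0.0
```

```bash
python3 - <<'E'
from h import *
st(); go(513.8,-287.4,108,5.55)
E
```

```text
t 46.12 p [ 513.3 -287.4  178.9] x [-0.097  0.995 -0.   ] y [0.995 0.097 0.   ] z [ 0. -0. -1.] F [ 0.6 -1.   0. ] w 51.9 g 0.0
go [-0.1  0.5 70.9] [ 0.01  0.01 -0.01] dist 71.0 rows>= 2 q6 -0.8
```

>>> move_arm:
  series: "0 0.5 25 0 0 0;0 0.5 50 0 0 0;0 0.5 71 0 0 0;0 0.5 71 0 0 0;0 0.5 71 0 0 0"

```text
time: 46.53
position: [0.5131, -0.2868, 0.107]
tool_rot: [0.672, 0.741, -0.0, -0.001]
ft_force: [-0.1, -0.3, 1.0]
grip_width: 0.0525
grip_force: 0.0
```

>>> move_arm:
  series: "0 0 0 0 0 0;0 0 0 0 0 0;0 0 0 0 0 0;0 0 0 0 0 0;0 0 0 0 0 0;0 0 0 0 0 0;0 0 0 0 0 0;0 0 0 0 0 0"
  jaw: 0
  newtons: 20

```text
time: 47.2
position: [0.5134, -0.2874, 0.1082]
tool_rot: [0.672, 0.74, -0.0, -0.0]
ft_force: [-1.8, -0.7, 3.4]
grip_width: 0.0157
grip_force: 20.0
```

```bash
python3 - <<'E'
from h import *
o=st(); c=robot.camera('scene'); T(c,['plate1'],7); c=robot.camera('side'); T(c,['plate1'],7)
p=np.array(o['position'][:2])*1000; ax=np.array([522,-372.])
r=R.from_quat(o['tool_rot']).as_matrix()
for a in (4,8,12,16,20,24,28,31.4):
    q=ax+R.from_euler('z',a,degrees=True).as_matrix()[:2,:2]@(p-ax)-p
    print(a,(r[:2,0]@q).round(1),(r[:2,1]@q).round(1))
E
```

```text
t 47.2 p [ 513.4 -287.4  108.2] x [-0.096  0.995 -0.   ] y [ 0.995  0.096 -0.   ] z [-0. -0. -1.] F [-1.8 -0.7  3.4] w 15.7 g 20.0
plate1 [([208.3, 307.3, 3.6], 0.92), ([599.1, -19.1, 43.3], 0.83), ([786.4, -263.0, 4.9], 0.68), ([592.8, 106.0, 45.5], 0.61), ([608.0, -146.6, 44.0], 0.58)]
plate1 [([785.5, -263.9, 8.5], 0.74), ([204.4, 302.3, 5.2], 0.67), ([592.0, 112.6, 46.7], 0.57), ([601.2, -15.8, 44.0], 0.55)]
4 -0.2 -5.9
8 -0.9 -11.8
12 -2.0 -17.7
16 -3.4 -23.4
20 -5.3 -29.1
24 -7.5 -34.6
28 -10.2 -39.9
31.4 -12.7 -44.3
```

>>> move_arm:
  series: "-0.2 -5.9 0 0 0 -4;-0.9 -11.8 0 0 0 -8;-2 -17.7 0 0 0 -12;-3.4 -23.4 0 0 0 -16;-5.3 -29.1 0 0 0 -20;-7.5 -34.6 0 0 0 -24;-10.2 -39.9 0 0 0 -28;-12.7 -44.3 0 0 0 -31.4"

```text
time: 48.07
position: [0.4707, -0.3037, 0.1082]
tool_rot: [0.446, 0.895, 0.001, 0.0]
ft_force: [0.4, 2.8, 4.6]
grip_width: 0.0157
grip_force: 20.0
```

>>> move_arm:
  series: "0 0 0 0 0 0;0 0 0 0 0 0;0 0 0 0 0 0;0 0 0 0 0 0"

```text
time: 48.4
position: [0.4703, -0.304, 0.1082]
tool_rot: [0.447, 0.895, -0.0, -0.0]
ft_force: [-2.5, 0.4, 6.1]
grip_width: 0.016
grip_force: 20.0
```

```bash
python3 - <<'E'
from h import *
o=st(); r=R.from_quat(o['tool_rot']).as_matrix(); print('yaw',np.degrees(np.arctan2(r[1,1],r[0,1])))
E
```

```text
t 48.4 p [ 470.3 -304.   108.2] x [-0.601  0.8    0.001] y [ 0.8    0.601 -0.001] z [-0.001  0.    -1.   ] F [-2.5  0.4  6.1] w 16.0 g 20.0
yaw 36.91128737554447
```

>>> move_arm:
  series: "0 0 0 0 0 0;0 0 0 0 0 0;0 0 0 0 0 0;0 0 0 0 0 0;0 0 0 0 0 0"
  jaw: 0.6

```text
time: 48.82
position: [0.4707, -0.3041, 0.1076]
tool_rot: [0.447, 0.894, 0.0, -0.0]
ft_force: [0.5, -0.5, 0.2]
grip_width: 0.041
grip_force: 0.0
```

>>> move_arm:
  series: "0 0 -25 0 0 0;0 0 -60 0 0 0;0 0 -90 0 0 0;-20 15 -90 0 0 -7;-35 30 -90 0 0 -14;-50 45 -90 0 0 -21;-67 62 -90 0 0 -28;-67 62 -90 0 0 -35"

```text
time: 49.48
position: [0.5648, -0.3216, 0.1981]
tool_rot: [0.154, 0.988, -0.001, 0.003]
ft_force: [0.9, -0.8, 0.6]
grip_width: 0.0524
grip_force: 0.0
```

>>> move_arm:
  series: "0 0 0 0 0 -7;0 0 0 0 0 -14;0 0 0 0 0 -21;0 0 0 0 0 -21;0 0 0 0 0 -21;0 0 0 0 0 -21;0 0 0 0 0 -21"

```text
time: 50.07
position: [0.5604, -0.3205, 0.1978]
tool_rot: [-0.024, 1.0, 0.0, -0.0]
ft_force: [0.1, -0.1, -0.5]
grip_width: 0.0522
grip_force: 0.0
```

```bash
cat > lev2.py <<'E'
from h import *
st(); c=robot.camera('wrist'); save(c,'lv2'); im=c['img'].astype(int)
m=((im[:,:,0]>200)&(im[:,:,1]>140)&(im[:,:,2]<30)).astype(np.uint8)*255; m[240:]=0
for k in cv2.findContours(m,cv2.RETR_EXTERNAL,cv2.CHAIN_APPROX_NONE)[0]:
    if cv2.contourArea(k)<800: continue
    w=(ray(c,k[:,0],.114)[:,:2]*1000).astype(np.float32); r=cv2.minAreaRect(w); B=cv2.boxPoints(r)
    print(cv2.boundingRect(k),np.round(r[0],1),np.round(r[1],1),round(r[2],2))
    e=B[1]-B[0] if np.linalg.norm(B[1]-B[0])>np.linalg.norm(B[2]-B[1]) else B[2]-B[1]; e/=np.linalg.norm(e); n=np.array([-e[1],e[0]])
    s=(w-r[0])@e; t=(w-r[0])@n
    for lab,sel in (('a',t>3),('b',t<-3)):
        P=w[sel&(np.abs(s)<45)]; f=cv2.fitLine(P,cv2.DIST_HUBER,0,.01,.01)[:,0]; print(lab,len(P),round(float(np.degrees(np.arctan2(f[1],f[0])))%180,2))
plates(c)
E
python3 lev2.py
```

```text
t 50.07 p [ 560.4 -320.5  197.8] x [-0.999 -0.049  0.   ] y [-0.049  0.999  0.   ] z [-0.  0. -1.] F [ 0.1 -0.1 -0.5] w 52.2 g 0.0
(233, 28, 178, 137) [ 483.8 -322.6] [ 16.6 122.7] 37.02
a 122 126.8
b 125 126.68
plate [211, 28, 201, 197, 12049] pnp xyz [ 483.6 -326.6  221.2] normal tilt deg: to +x -48.79 to +y -0.4 err 44.29
```

>>> move_arm:
  series: "-20 27 0 0 0 0;-40 54 0 0 0 0;-60 81 5 0 0 0;-80 108 10 0 0 0;-100 135 15 0 0 0;-115 160 19 0 0 0;-120 182 19 0 0 0;-120 182 19 0 0 0"

```text
time: 50.78
position: [0.6718, -0.1274, 0.1782]
tool_rot: [-0.027, 1.0, 0.001, -0.0]
ft_force: [-0.9, 0.5, 0.3]
grip_width: 0.0523
grip_force: 0.0
```

>>> move_arm:
  series: "0 0 0 0 0 0;0 0 0 0 0 0;0 0 0 0 0 0;0 0 0 0 0 0;0 0 0 0 0 0"

```text
time: 51.2
position: [0.6709, -0.1341, 0.179]
tool_rot: [-0.024, 1.0, -0.0, 0.0]
ft_force: [0.3, 0.1, 0.4]
grip_width: 0.0525
grip_force: 0.0
```

```bash
python3 - <<'E'
from h import *
st(); c=robot.camera('wrist'); save(c,'fin'); plates(c); T(c,['plate1'],6)
c=robot.camera('scene'); T(c,['plate1','tin','pin'],6)
E
```

```text
t 51.2 p [ 670.9 -134.1  179. ] x [-0.999 -0.048 -0.   ] y [-0.048  0.999 -0.   ] z [ 0. -0. -1.] F [0.3 0.1 0.4] w 52.5 g 0.0
plate [439, 34, 79, 158, 8997] pnp xyz [599.9 -20.2  52. ] normal tilt deg: to +x -0.72 to +y -1.58 err 0.16
plate [276, 38, 64, 156, 8534] pnp xyz [ 607.4 -142.    51.7] normal tilt deg: to +x -0.33 to +y 3.08 err 0.39
plate1 [([602.8, -15.1, 41.6], 0.92), ([608.4, -140.4, 52.8], 0.78)]
plate1 [([208.9, 307.4, 5.6], 0.9), ([787.1, -262.6, 4.3], 0.85), ([591.6, 104.8, 47.2], 0.74), ([607.9, -144.3, 47.6], 0.63), ([598.4, -19.1, 43.9], 0.6)]
tin [([363.2, -263.0, -2.4], 0.93)]
pin [([612.8, -249.7, 7.4], 0.39), ([497.9, 305.2, 37.6], 0.39)]
```

```bash
python3 -c "
from rig import robot
print(robot.hand_in())"
```

```text
the job is handed in; nothing more can be done
None
```

I handed the job in at about 51 s, with no verdict returned: the carriage is pinned with the pin fully home, the three brass plates present balance on domes 1–3 (tilts fitted at roughly 1–3°), and the lever measures about 44.8° open.

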